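# Lay out a ring-making place for the next guest

## Task

Set up the jeweller's bench for the next guest. On the middle of the square cork mat build a stack of the steel block, the flat round tin and the little wooden ring box, each centred on the one below, the widest at the bottom and the narrowest on top; stand the stepped wooden ring gauge upright midway between the mat and the grey handpiece rest, in line with their middles; and stand the capped amber jar upright close behind the rest's tall end (the end away from the robot), centred on it, about a finger's width from it. Leave the ring sizers, the brush pot and the ring tray where they are.

Things in the scene. Friction and masses are not known exactly. Their poses are not given: they have to be found in the camera images.
- mat: Square cork mat, 100 x 100 mm, 4 mm thick, fixed to the bench. Origin: middle of its underside, on the bench. z up; x and y run along its sides, x roughly away from the robot.
- rest: Fixed grey cradle for a handpiece, empty: 90 mm long (its x axis, pointing roughly away from the robot) and 60 mm wide (y). It has an 8 mm floor plate and a twin-peaked wall at each end: the near end is 26 mm high, the far end (x = +45 mm, its outer face) is the tall one, 45 mm high. Origin: middle of its underside, on the bench. It stands to the left or to the right of the mat, 230 to 250 mm from it, middle to middle, very nearly along the mat's y axis.
- block_mid (a point): Loose square bench block of bright steel, 56 x 56 mm and 25 mm high, about 0.6 kg. This point is its centre (12.5 mm above its underside); z up, x and y along its sides.
- tin_mid (a point): Loose flat round tin of bare aluminium, closed, 46 mm across (lid 47 mm) and 24 mm high, about 70 g. This point is its centre (12 mm above its underside); z up.
- ringbox_mid (a point): Loose closed ring box of brown wood, 34 x 34 mm and 30 mm high, with a small brass catch on one side, about 40 g. This point is its centre (15 mm above its underside); z up, x and y along its sides.
- gauge_mid (a point): Loose standing ring gauge of wood, 74 mm high, about 90 g: a dark round foot 44 mm across and 8 mm thick, then three pale round steps, each 22 mm high, of 27, 22 and 17 mm diameter from bottom to top. This point is its centre on the axis, 37 mm above its underside (on the middle step, 22 mm across, which reaches from 30 to 52 mm); z up.
- jar_mid (a point): Loose small amber glass jar, 50 mm high in all, about 110 g: a round body 40 mm across and 36 mm high, and on it a white cap 30 mm across and 14 mm high. This point is its centre (25 mm above its underside); z up.
- sizers: Bystander: a ring of steel ring sizers on a hoop lying flat, about 95 mm across, 8 mm high. Origin: middle of its underside. Not to be moved.
- pot: Bystander: white pot, 70 mm across and 85 mm high, with brushes and files that reach 140 mm high. Origin: middle of its underside. Not to be moved.
- ringtray: Bystander: pale wooden ring display block, 70 x 130 mm and 22 mm high, with three rings standing in its slots to 36 mm. Origin: middle of its underside. Not to be moved.
Mind the look-alikes: they are no part of the job. What is shaped like the part that bears jar_mid but blue or purple is not meant.

How it is judged:
At the end, for the whole second after the job is handed in: Block within 15 mm of mat's middle, tin 12 mm of block's, ring box 10 mm of tin's, each resting on the one below; gauge under 140 mm from mat and rest, 25 mm off mat's y axis; jar 62-110 mm behind rest's middle, 18 mm off its centre line; all upright (0.1 rad), released, still (horizontal distance between block_mid and mat below 0.015 m and horizontal distance between tin_mid and block_mid below 0.012 m and horizontal distance between ringbox_mid and tin_mid below 0.01 m and horizontal distance between gauge_mid and mat below 0.14 m and horizontal distance between gauge_mid and rest below 0.14 m and x of gauge_mid in the frame of mat between -0.025 and 0.025 m and x of jar_mid in the frame of rest between 0.062 and 0.11 m and y of jar_mid in the frame of rest between -0.018 and 0.018 m and height (world z) of block_mid between 0.0125 and 0.0205 m and angle between each of block_mid, tin_mid, ringbox_mid, gauge_mid, jar_mid's own z axis and vertical below 0.1 rad and linear speed of each of block, tin, ringbox, gauge, jar below 0.02 m/s and angular speed of each of block, tin, ringbox, gauge, jar below 0.2 rad/s and height (world z) of tin_mid between 0.037 and 0.045 m and height (world z) of ringbox_mid between 0.064 and 0.072 m and height (world z) of gauge_mid between 0.033 and 0.041 m and height (world z) of jar_mid between 0.021 and 0.029 m); the robot touches nothing.
It fails at once if the bunch of ring sizers was moved by more than 20 mm or tipped (distance of sizers from where it was at the start of the episode above 0.02 m or angle between sizers's own z axis and vertical above 0.2 rad).
It fails at once if the brush pot was moved by more than 20 mm or tipped (distance of pot from where it was at the start of the episode above 0.02 m or angle between pot's own z axis and vertical above 0.2 rad).
It fails at once if the ring tray was moved by more than 20 mm or tipped (distance of ringtray from where it was at the start of the episode above 0.02 m or angle between ringtray's own z axis and vertical above 0.2 rad).
It also fails if it takes over 131 s, if anything falls off the work surface, if the arm or the gripper's body presses on something with over 40 N, if the wrist force passes 120 N, or if a joint passes its speed limit or range.

## Robot

A 7-joint arm with a two-finger parallel gripper is mounted at the origin on the work surface. World frame = base frame: x ahead of the robot, y to its left, z up, the work surface at z = 0. Lengths are in m, angles in rad, forces in N, time in s.
With the tool pointing down it reaches from about 0.4 to 0.875 m from the base axis. Payload 19.3 kg.
Tool frame: the origin (TCP) lies at the very end of the fingers, on their centre line; the grasp point (between the pads) lies 19 mm behind it; z points along the fingers, y is the direction in which the jaws open and shut (so a half turn about z gives the same grasp; the last joint's range is limited). The gripper opens to 85 mm and grips with 20 to 120 N. Pads are 22 mm wide; open, the fingers measure 114 mm over their backs; the gripper's body (76 mm by 85 mm) begins 54 mm behind the grasp point. The pads swing forward as they close: fully open they stand 13 mm farther back than shut.
Start: joints at [-1.184, 0.521, -0.036, 1.599, 0.021, 1.021, -0.113], TCP at [0.276, 0.561, 0.231] pointing down, gripper open.
Joint ranges: [-2.91, 2.91], [-0.3, 2.13], [-1.5, 1.42], [0.17, 2.43], [-1.26, 4.41], [0.16, 1.93], [-2.52, 2.52]. Speed limits (rad/s): [1.89, 1.89, 2.39, 2.39, 3.01, 3.01, 3.01].

## Interface

Orientations are given as [roll, pitch, yaw] about the fixed x, y, z axes, in that order (R = Rz(yaw) Ry(pitch) Rx(roll)).
In Python, from workcell import bot gives the robot as it stands.
- The arm moves only by the tool apply_moves, never from a script. Its argument "commands" is a list of rows, each an object with "travel": the shift along the tool's x, y, z in m, a list of three; "twist": the turn, a rotation vector about the tool's x, y, z in degrees, a list of three; "claw": the finger opening in m, from 0 to 0.0854. A call has 1 to 10 rows; each row is the pose to reach, as a shift and turn from the pose commanded when the call began, along the tool's axes at that moment; what a row does not reach only later rows make up. A row lasts 1/10 s, in which the tool goes at most 50 mm and 8.59 degrees, less where a joint would pass 70% of its speed; a pose out of reach is approached as far as the arm can. A call with a gripper value outside its range is refused whole. The fingers move at their own pace and stop on an object; "force" is the grip in N (left out, the last holds). Time passes only in rows, so rows that repeat a pose let the fingers close. It gives the time, the measured TCP pose, the force and the opening at its end, in the units of the state.
- bot.observe(): the state, without advancing time (a new reading comes with each control period).
- bot.grab_frame(name): name is "side" or "top" or "wrist"; returns a dict with "frame" (480x640x3 uint8, blue, green, red), "fx", "fy", "cx", "cy" (pixels), "dist" ([k1, k2, p1, p2, k3] as OpenCV has them; the pictures are not rectified), "pose" (4x4, takes a point from camera to world coordinates); the wrist camera has in their place "tool_from_camera" (4x4, takes a point from camera to tool coordinates, whose origin is the TCP and whose axes are the flange's). Camera axes: x right, y up, looking along -z (the intrinsics and any distortion apply to the point x, -y, -z); pixel columns grow to the right and rows downward; lengths in m; the calibration is good to about 2 mm. A picture is of the moment at which its call begins: read the wrist's pose just before it. There is no depth.
- bot.job_done(): hands the job in, once; it reports no verdict.
The state is a dict: "clock": time; "qpos": joint angles; "qd": joint speeds; "joint_efforts": joint torques, N m; "position": TCP position; "tool_rot": TCP orientation; "force": force on the tool from outside, world axes, zero at the start; "moment": the same for the moment, N m; "grip_width": finger opening in m.
Only numpy, scipy, OpenCV 4.12 (cv2) and the standard library are available. Lean on these libraries where they do the work, as an engineer would, in place of code of your own. Each camera call takes 0.05 s, during which the arm holds its last target.

## Working session

There is one attempt and no reset: what is moved stays moved. The work goes in short steps, Python scripts to look and compute and a tool call to move; the robot and the scene stay as the last step left them, time stands still between calls to the robot, and variables do not carry over. Pictures are saved under pics/ and viewed, and the job is handed in when it is done.

Besides the shell and the picture viewer there is one more tool, called after "Request:" in YAML: its name, and indented under it one key for each argument. apply_moves: Moves the arm, as the interface text tells. Its arguments: {"type":"object","properties":{"commands":{"type":"array"},"force":{"type":"number"}},"required":["commands"]}

```bash
ls; mkdir -p pics; python3 - <<'E'
from workcell import bot
import cv2,numpy as np,pickle
print(bot.observe())
d={}
for n in("side","top","wrist"):
    f=bot.grab_frame(n);d[n]=f
    cv2.imwrite(f"pics/{n}0.png",f["frame"])
    print(n,{k:(np.round(v,4).tolist() if k!="frame" else 0) for k,v in f.items()})
pickle.dump(d,open("f0.pkl","wb"))
E
```

```text
pics
{'clock': 0.0, 'qpos': array([-1.18420446,  0.52205005, -0.03632928,  1.59996811,  0.02121227,
        1.02106755, -0.11280367]), 'qd': array([ 0.00016995,  0.00017474,  0.00032086,  0.00198063, -0.0003393 ,
        0.00013988,  0.00114823]), 'joint_efforts': array([ 1.24075217e-03, -9.27124000e+01,  1.98057912e+00, -3.69952655e+01,
        1.79942593e-02,  8.13704770e-03,  3.85661610e-05]), 'position': array([0.27556515, 0.56062449, 0.23071753]), 'tool_rot': array([-3.14048832e+00,  8.62939546e-05,  2.68479451e+00]), 'force': array([-0.20879338, -1.15819623, -0.75604832]), 'moment': array([ 0.0219515 ,  0.02496415, -0.03044094]), 'grip_width': 0.08552007788011558}
side {'frame': 0, 'fx': 478.7706, 'fy': 478.7706, 'cx': 316.0669, 'cy': 235.9328, 'dist': [0.0034, 0.0, 0.0, 0.0, 0.0], 'pose': [[0.8635, 0.333, -0.3787, 0.0986], [-0.5038, 0.5376, -0.6761, -0.841], [-0.0215, 0.7746, 0.632, 0.8409], [0.0, 0.0, 0.0, 1.0]]}
top {'frame': 0, 'fx': 623.5919, 'fy': 623.5919, 'cx': 329.2651, 'cy': 238.6971, 'dist': [-0.053, 0.0, 0.0, 0.0, 0.0], 'pose': [[0.0276, 0.9807, -0.1934, 0.3102], [-0.9996, 0.0279, -0.001, 0.0114], [0.0044, 0.1934, 0.9811, 1.3578], [0.0, 0.0, 0.0, 1.0]]}
wrist {'frame': 0, 'fx': 370.2452, 'fy': 370.2452, 'cx': 326.8226, 'cy': 235.317, 'dist': [-0.0015, 0.0, 0.0, 0.0, 0.0], 'tool_from_camera': [[0.0009, 0.9593, 0.2823, 0.0713], [1.0, -0.0008, -0.0005, -0.0001], [-0.0003, 0.2823, -0.9593, -0.1431], [0.0, 0.0, 0.0, 1.0]]}
```

View pics/top0.png

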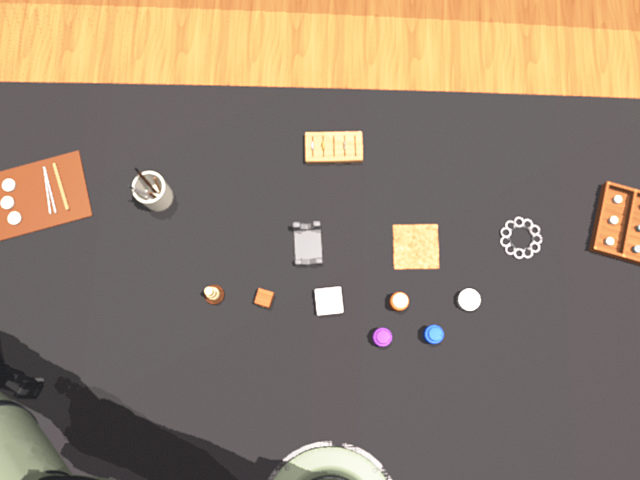

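View pics/side0.png

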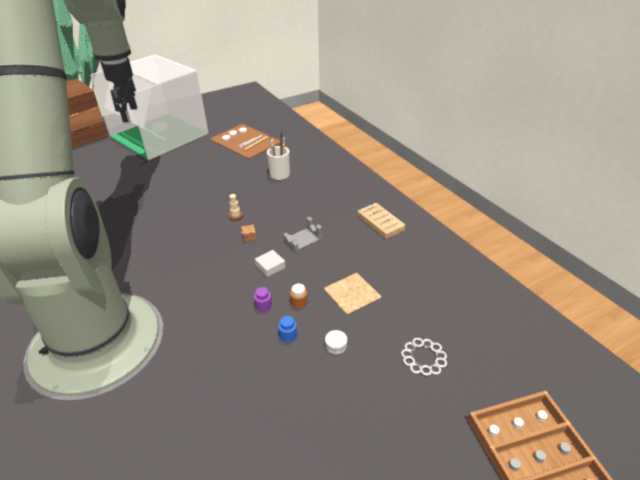

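View pics/wrist0.png

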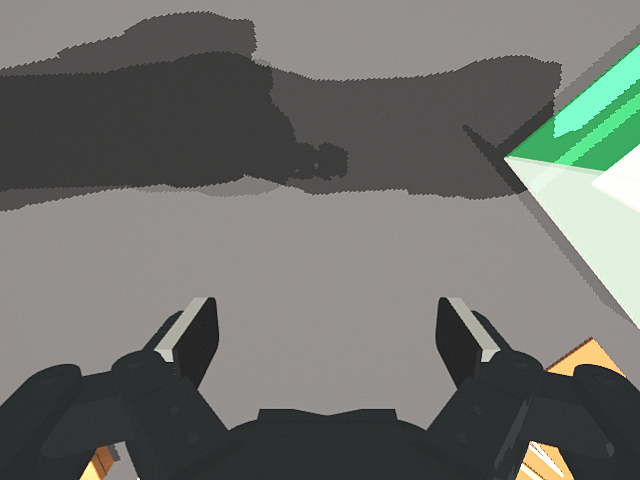

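The top view shows the mat (416,247), rest (308,243), steel block (329,301), ring box (264,298), gauge (214,293) and tin (469,300).
There are three jar candidates: amber with a white cap (399,301), purple (382,337) and blue (434,334). Amber fits the description. I'll confirm it in a crop and triangulate.

```bash
cat > h.py <<'E'
import numpy as np,cv2,pickle
from scipy.spatial.transform import Rotation as R
def K(f): return np.array([[f["fx"],0,f["cx"]],[0,f["fy"],f["cy"]],[0,0,1.]])
def ray(f,uv,T=None):
    T=f["pose"] if T is None else T
    p=cv2.undistortPoints(np.array([[uv]],float),K(f),np.array(f["dist"],float))[0,0]
    d=T[:3,:3]@np.array([p[0],-p[1],-1.]);return T[:3,3],d/np.linalg.norm(d)
def plane(f,uv,z,T=None):
    o,d=ray(f,uv,T);return o+d*(z-o[2])/d[2]
def tri(r):
    A=0;b=0
    for o,d in r:
        M=np.eye(3)-np.outer(d,d);A=A+M;b=b+M@o
    x=np.linalg.solve(A,b);return x,[np.linalg.norm((np.eye(3)-np.outer(d,d))@(x-o)) for o,d in r]
def toolT(s):
    T=np.eye(4);T[:3,:3]=R.from_euler("xyz",s["tool_rot"]).as_matrix();T[:3,3]=s["position"];return T
def project(f,P,T=None):
    T=f["pose"] if T is None else T
    c=np.linalg.inv(T)@np.r_[P,1];c=np.array([[c[0],-c[1],-c[2]]])
    return cv2.projectPoints(c,np.zeros(3),np.zeros(3),K(f),np.array(f["dist"],float))[0][0,0]
E
python3 - <<'E'
from h import *
d=pickle.load(open("f0.pkl","rb"))
t=d["top"]["frame"];s=d["side"]["frame"]
cv2.imwrite("pics/topc.png",cv2.resize(t[200:360,190:500],None,fx=2.58,fy=2.58,interpolation=cv2.INTER_CUBIC))
cv2.imwrite("pics/sidec.png",cv2.resize(s[180:380,200:460],None,fx=3,fy=3,interpolation=cv2.INTER_CUBIC))
E
```

```text
(no output)
```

View pics/topc.png

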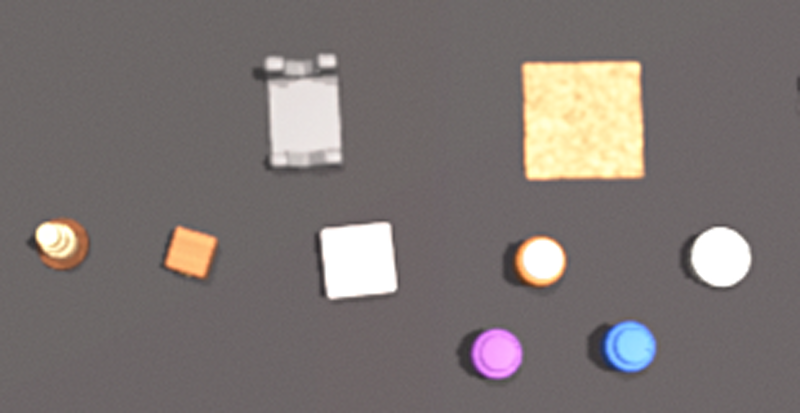

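View pics/sidec.png

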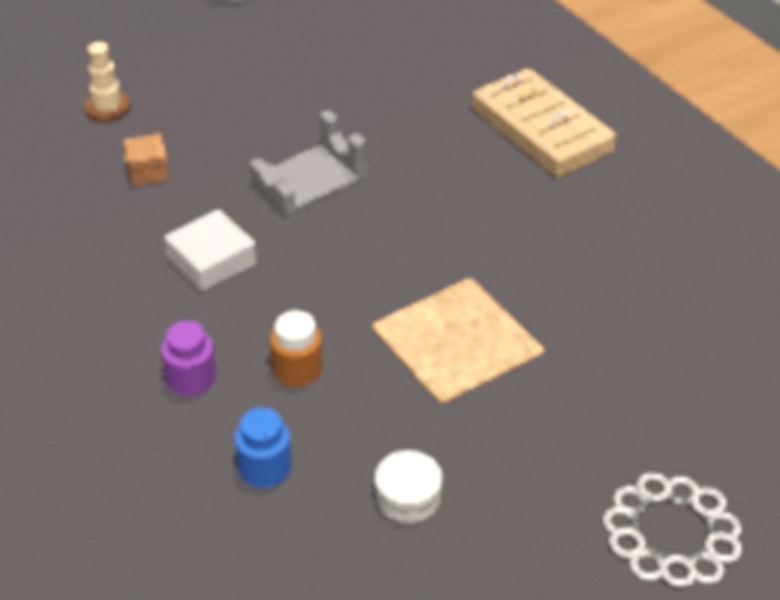

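The crops confirm the amber, white-capped jar, at top (399,301) and side (298,296). The blue and purple jars are look-alikes. Next I'll measure with masks in both views.

```bash
cat > m0.py <<'E'
from h import *
d=pickle.load(open("f0.pkl","rb"))
T,S=d["top"],d["side"]
def cs(f,mask,box):
    m=np.zeros(mask.shape,np.uint8);x0,y0,x1,y1=box;m[y0:y1,x0:x1]=mask[y0:y1,x0:x1]*255
    c=max(cv2.findContours(m,0,1)[0],key=cv2.contourArea);return c
def masks(f):
    h=cv2.cvtColor(f["frame"],cv2.COLOR_BGR2HSV).astype(int);return h[...,0],h[...,1],h[...,2]
H,s,v=masks(T); sh,ss,sv=masks(S)
W=(v>150)&(s<60); col=(s>90)&(v>70); br=(v>160)
sW=(sv>215)&(ss<60); 
def rep(n,ct,cside):
    rt=cv2.minAreaRect(ct);rs=cv2.minAreaRect(cside)
    mt=np.array(rt[0]);ms=np.array(rs[0])
    x,e=tri([ray(T,mt),ray(S,ms)])
    print(n,"top",np.round(mt,1),np.round(rt[1],1),round(rt[2],1),"side",np.round(ms,1),np.round(rs[1],1),"P",np.round(x,4),"err",np.round(e,4))
rep("block",cs(T,W,(305,275,350,325)),cs(S,sW,(250,245,290,280)))
rep("tin",cs(T,W,(450,280,490,320)),cs(S,sW,(315,325,355,360)))
rep("jarcap",cs(T,W,(388,288,412,314)),cs(S,sW,(285,278,312,310)))
rep("box",cs(T,col,(250,280,280,315)),cs(S,(ss>90)&(sv>70),(238,222,260,244)))
rep("mat",cs(T,col,(385,215,450,280)),cs(S,(ss>70)&(sv>90),(320,270,390,315)))
rep("gaugecol",cs(T,col,(195,275,232,312)),cs(S,(ss>70)&(sv>60),(222,190,248,222)))
E
python3 m0.py
python3 - <<'E'
from h import *
d=pickle.load(open("f0.pkl","rb"))
T,S=d["top"],d["side"]
for n,b in(("rest",(285,210,335,275)),("gb",(190,270,290,320))):
    x0,y0,x1,y1=b;cv2.imwrite(f"pics/t_{n}.png",cv2.resize(T["frame"][y0:y1,x0:x1],None,fx=8,fy=8,interpolation=cv2.INTER_NEAREST))
x0,y0,x1,y1=(220,185,330,285)
cv2.imwrite("pics/s_gb.png",cv2.resize(S["frame"][y0:y1,x0:x1],None,fx=6,fy=6,interpolation=cv2.INTER_NEAREST))
E
```

```text
block top [328.6 300.4] [27.7 27.7] 84.3 side [269.4 259.8] [15.2 24.1] P [0.438  0.0105 0.0257] err [0.0004 0.0004]
tin top [469. 299.] [22. 22.] 90.0 side [335.5 338.5] [17. 21.] P [ 0.4487 -0.2901  0.0264] err [0.0009 0.0009]
jarcap top [400. 300.] [14. 14.] 90.0 side [298.  288.5] [ 9. 12.] P [ 0.4406 -0.1392  0.0505] err [0.0004 0.0004]
box top [263.7 297.6] [18.  17.7] 18.4 side [248.5 232.6] [15.9 13.3] P [0.4411 0.1504 0.0175] err [0.0003 0.0003]
mat top [415.5 246.5] [45. 47.] 90.0 side [352.3 292.1] [35.3 47.2] P [ 0.565  -0.1782  0.0057] err [0.0004 0.0004]
gaugecol top [214.  294.5] [19. 20.] 90.0 side [235. 208.] [14. 24.] P [0.4447 0.2539 0.0356] err [0.0018 0.0018]
```

View pics/t_gb.png

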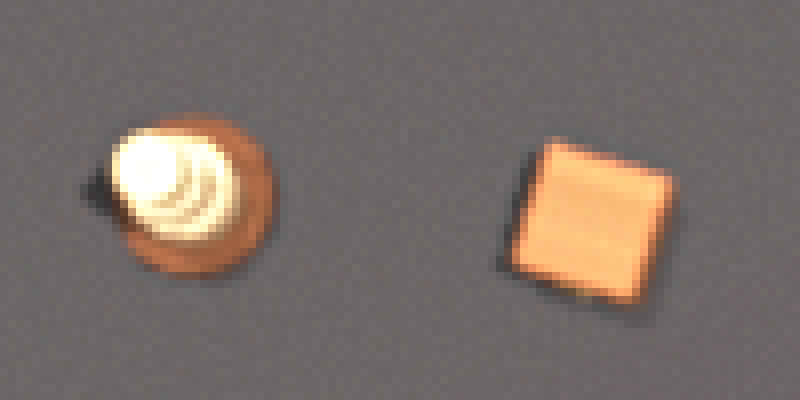

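View pics/t_rest.png

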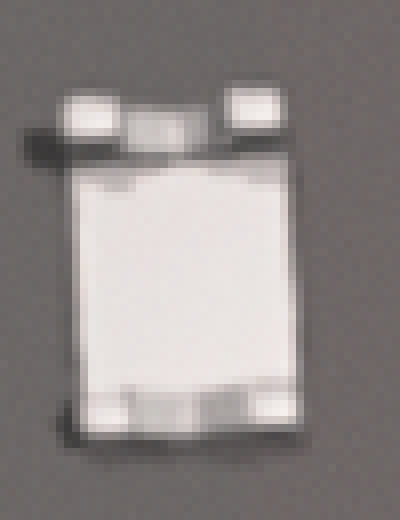

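View pics/s_gb.png

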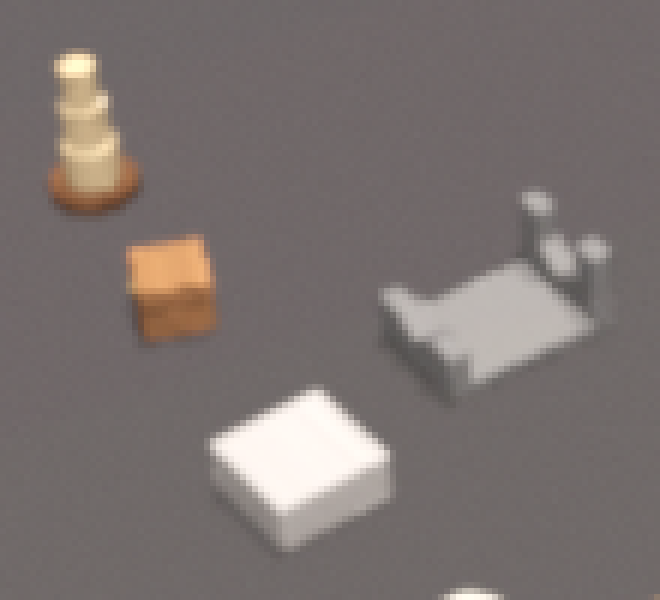

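```bash
cat > m1.py <<'E'
from h import *
d=pickle.load(open("f0.pkl","rb"));T,S=d["top"],d["side"]
def tc(p,o,k): return np.array(o)+(np.array(p)+.5)/k-.5
gt=tc((150,165),(190,270),8);gs=tc((77,64),(220,185),6)
print("gauge top",*[np.round(q,4) for q in tri([ray(T,gt),ray(S,gs)])])
print("gauge foot z8", plane(T,tc((198,196),(190,270),8),.008).round(4))
# box top face corners TL TR BR BL (top), plane .030
bc=[tc(p,(190,270),8) for p in((550,140),(675,180),(640,300),(513,265))]
P=np.array([plane(T,p,.030) for p in bc]);print("box",P.mean(0).round(4),np.round(P[:,:2],3).tolist())
def yaw(P): 
    a=P[1]-P[0];b=P[2]-P[3];c=P[0]-P[3];e=P[1]-P[2]
    f=lambda w:np.degrees(np.arctan2(w[1],w[0]))
    return [round(float(x),1) for x in((f(a)+90),(f(b)+90),f(c),f(e))]
print("yaw",yaw(P))
sb=[tc(p,(220,185),6) for p in((127,250),(203,236),(211,284),(137,293))]
print("box side plane",np.mean([plane(S,p,.03) for p in sb],0).round(4))
print("box tri",tri([ray(T,np.mean(bc,0)),ray(S,np.mean(sb,0))])[0].round(4))
# block & mat rects
exec(open("m0.py").read().split("def rep")[0])
for n,c,z in(("block",cs(T,W,(305,275,350,325)),.025),("mat",cs(T,col,(385,215,450,280)),.004)):
    hull=cv2.convexHull(c);
    q=cv2.approxPolyDP(hull,4,True)[:,0].astype(float);q=q if len(q)==4 else cv2.boxPoints(cv2.minAreaRect(c))
    P=np.array([plane(T,p,z) for p in q]);print(n,P.mean(0).round(4),P[:,:2].round(3).tolist())
rt=[tc(p,(285,210),8) for p in((63,93),(283,85))]
F=[plane(T,p,.045) for p in rt];print("rest far",np.round(F,4).tolist())
rn=[tc(p,(285,210),8) for p in((82,438),(298,428))]
N=[plane(T,p,.0) for p in rn];print("rest near bench",np.round(N,4).tolist(), "z26",np.round([plane(T,p,.026) for p in rn],4).tolist())
for p in((538,203),(595,248)): print("post side",plane(S,tc(p,(220,185),6),.045).round(4))
E
python3 m1.py
```

```text
gauge top [0.4471 0.2593 0.0766] [0.0004 0.0004]
gauge foot z8 [0.4468 0.2588 0.008 ]
box [0.4409 0.1486 0.03  ] [[0.462, 0.161], [0.453, 0.128], [0.42, 0.135], [0.429, 0.17]]
yaw [-16.0, -13.6, -13.7, -13.8]
box side plane [0.4408 0.1516 0.03  ]
box tri [0.4402 0.1484 0.0323]
block [0.4384 0.0106 0.025 ] [[0.47, -0.013], [0.415, -0.021], [0.407, 0.034], [0.462, 0.042]]
mat [ 0.5659 -0.1789  0.004 ] [[0.617, -0.226], [0.521, -0.23], [0.513, -0.133], [0.612, -0.126]]
rest far [[0.6053, 0.0932, 0.045], [0.6092, 0.0339, 0.045]]
rest near bench [[0.5183, 0.087, 0.0], [0.5228, 0.0276, 0.0]] z26 [[0.5143, 0.0855, 0.026], [0.5187, 0.0273, 0.026]]
post side [0.598  0.0862 0.045 ]
post side [0.6032 0.0435 0.045 ]
```

```bash
cat > go.py <<'E'
import sys
from h import *
from workcell import bot
s=bot.observe();x,y,z,yw=map(float,sys.argv[1:5])
C=toolT(s);t=C[:3,:3].T@(np.array([x,y,z])-C[:3,3])
Rt=R.from_euler("xyz",[np.pi,0,np.pi+np.radians(yw)])
tw=np.degrees((R.from_matrix(C[:3,:3]).inv()*Rt).as_rotvec())
print("clock",round(s["clock"],2),"pos",s["position"].round(4),"travel",t.round(4).tolist(),"twist",tw.round(2).tolist(),"grip",round(s["grip_width"],4),"F",s["force"].round(1),"j7",s["qpos"][[0,4,6]].round(2))
E
python3 go.py 0.4385 0.0106 0.2 8
```

```text
clock 0.15 pos [0.2756 0.5607 0.2309] travel [-0.3889, -0.4218, 0.0312] twist [-0.05, -0.01, -34.17] grip 0.0857 F [-0.8  0.9 -0.2] j7 [-1.18  0.02 -0.11]
```

Request:
apply_moves:
  commands:
    - {"travel": [-0.389,-0.422,0.031],"twist": [0,0,-34.2],"claw": 0.085}
    - {"travel": [-0.389,-0.422,0.031],"twist": [0,0,-34.2],"claw": 0.085}
    - {"travel": [-0.389,-0.422,0.031],"twist": [0,0,-34.2],"claw": 0.085}
    - {"travel": [-0.389,-0.422,0.031],"twist": [0,0,-34.2],"claw": 0.085}
    - {"travel": [-0.389,-0.422,0.031],"twist": [0,0,-34.2],"claw": 0.085}
    - {"travel": [-0.389,-0.422,0.031],"twist": [0,0,-34.2],"claw": 0.085}
    - {"travel": [-0.389,-0.422,0.031],"twist": [0,0,-34.2],"claw": 0.085}
    - {"travel": [-0.389,-0.422,0.031],"twist": [0,0,-34.2],"claw": 0.085}
    - {"travel": [-0.389,-0.422,0.031],"twist": [0,0,-34.2],"claw": 0.085}
    - {"travel": [-0.389,-0.422,0.031],"twist": [0,0,-34.2],"claw": 0.085}
  force: 60

```text
clock: 1.15
position: [0.4174, 0.081, 0.2044]
tool_rot: [3.142, 0.0, -3.001]
force: [1.5, 0.9, 0.5]
grip_width: 0.085
```

```bash
python3 go.py 0.4385 0.0106 0.2 8
```

```text
clock 1.15 pos [0.4174 0.081  0.2044] travel [-0.0111, -0.0727, 0.0044] twist [0.0, 0.02, 0.03] grip 0.085 F [1.5 0.9 0.5] j7 [-0.31  0.01  1.37]
```

Request:
apply_moves:
  commands:
    - {"travel": [-0.011,-0.073,0.004],"twist": [0,0,0],"claw": 0.085}
    - {"travel": [-0.011,-0.073,0.004],"twist": [0,0,0],"claw": 0.085}
    - {"travel": [-0.011,-0.073,0.004],"twist": [0,0,0],"claw": 0.085}
    - {"travel": [-0.011,-0.073,0.004],"twist": [0,0,0],"claw": 0.085}

```text
clock: 1.55
position: [0.4382, 0.0122, 0.2003]
tool_rot: [3.141, -0.0, -3.003]
force: [0.1, -0.1, 0.1]
grip_width: 0.0848
```

```bash
cat > wr.py <<'E'
import sys
from h import *
from workcell import bot
s=bot.observe();f=bot.grab_frame("wrist");T=toolT(s)@f["tool_from_camera"]
n=sys.argv[1];cv2.imwrite(f"pics/{n}.png",f["frame"]);f["T"]=T;pickle.dump(f,open(n+".pkl","wb"))
print(s["position"].round(4),s["tool_rot"].round(3),s["clock"])
E
python3 go.py 0.4385 0.0106 0.03 8; python3 wr.py w1
```

```text
clock 1.55 pos [0.4382 0.0122 0.2003] travel [-0.0002, -0.0016, 0.1703] twist [0.01, -0.02, -0.04] grip 0.0848 F [ 0.1 -0.1  0.1] j7 [-0.18 -0.01  1.55]
[0.4382 0.0122 0.2003] [ 3.141 -0.    -3.003] 1.55
```

View pics/w1.png

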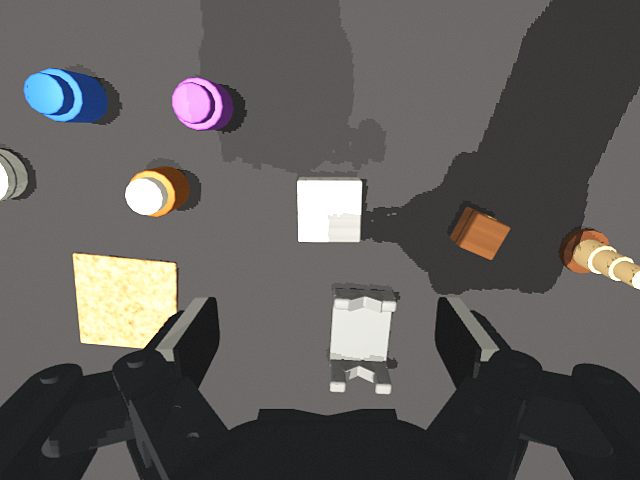

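The wrist view shows the block aligned with the tool at (330,210). The mat corners are near (73,253), (177,262), (80,342), and the rest is at (362,340). I'll cross-check the positions from here.

```bash
python3 - <<'E'
from h import *
f=pickle.load(open("w1.pkl","rb"));T=f["T"]
q=[(297,186),(361,187),(361,242),(298,242)]
img=f["frame"];cv2.imwrite("pics/w1b.png",np.hstack([cv2.resize(img[160:260,280:380],None,fx=4,fy=4),cv2.resize(img[270:410,310:410],None,fx=4,fy=4)[:400]]))
g=cv2.cvtColor(img,cv2.COLOR_BGR2HSV)
m=((g[...,1]>90)&(g[...,2]>150)).astype(np.uint8);m[:, 185:]=0;m[:245]=0
c=max(cv2.findContours(m,0,1)[0],key=cv2.contourArea);r=cv2.minAreaRect(c);print("mat rect",r)
P=[plane(f,p,.004,T) for p in ((73,253),(177,262))];print("mat near edge",np.round(P,4))
P=[plane(f,p,0.045,T) for p in((331,389),(392,391))];print("rest far outer top",np.round(P,4))
P=[plane(f,p,0.026,T) for p in((333,292),(396,290))];print("rest near",np.round(P,4))
P=[plane(f,p,0.025,T) for p in((297,178),(361,178),(361,242),(298,242))];print("block",np.round(P,4))
E
```

```text
mat rect ((134.77664184570312, 264.7335510253906), (118.70023345947266, 43.28099060058594), 30.046436309814453)
mat near edge [[ 0.5183 -0.2253  0.004 ]
 [ 0.5136 -0.1251  0.004 ]]
rest far outer top [[0.6057 0.0395 0.045 ]
 [0.5998 0.0978 0.045 ]]
rest near [[0.5139 0.0284 0.026 ]
 [0.5037 0.0864 0.026 ]]
block [[ 0.4131 -0.0174  0.025 ]
 [ 0.4054  0.0369  0.025 ]
 [ 0.4622  0.0464  0.025 ]
 [ 0.4701 -0.0098  0.025 ]]
```

View pics/w1b.png

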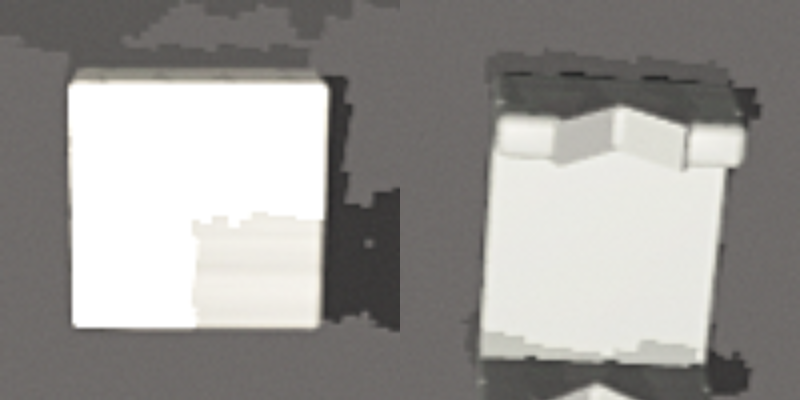

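Request:
apply_moves:
  commands:
    - {"travel": [0,0,0.05],"twist": [0,0,0],"claw": 0.085}
    - {"travel": [0,0,0.1],"twist": [0,0,0],"claw": 0.085}
    - {"travel": [0,0,0.15],"twist": [0,0,0],"claw": 0.085}
    - {"travel": [0,0,0.18],"twist": [0,0,0],"claw": 0.085}
    - {"travel": [0,0,0.197],"twist": [0,0,0],"claw": 0.085}
    - {"travel": [0,0,0.197],"twist": [0,0,0],"claw": 0.085}
    - {"travel": [0,0,0.197],"twist": [0,0,0],"claw": 0.045}
    - {"travel": [0,0,0.197],"twist": [0,0,0],"claw": 0.045}
    - {"travel": [0,0,0.197],"twist": [0,0,0],"claw": 0.045}
    - {"travel": [0,0,0.197],"twist": [0,0,0],"claw": 0.045}
  force: 60

```text
clock: 2.6
position: [0.439, 0.0128, 0.0048]
tool_rot: [3.141, 0.002, -3.001]
force: [-2.2, 2.1, 11.1]
grip_width: 0.0548
```

Request:
apply_moves:
  commands:
    - {"travel": [0,0,0],"twist": [0,0,0],"claw": 0.045}
    - {"travel": [0,0,0],"twist": [0,0,0],"claw": 0.045}
    - {"travel": [0,0,0],"twist": [0,0,0],"claw": 0.045}

```text
clock: 2.9
position: [0.439, 0.0128, 0.0048]
tool_rot: [3.141, 0.002, -3.001]
force: [-3.2, 2.8, 10.7]
grip_width: 0.055
```

```bash
python3 go.py 0.5659 -0.179 0.15 4; python3 wr.py w2; python3 - <<'E'
from workcell import bot
import cv2
cv2.imwrite("pics/s2.png",bot.grab_frame("side")["frame"])
E
```

```text
clock 2.9 pos [0.439  0.0128 0.0048] travel [-0.0991, -0.2076, -0.145] twist [0.02, 0.13, 4.04] grip 0.055 F [-3.2  2.8 10.7] j7 [-0.17 -0.    1.55]
[0.439  0.0128 0.0048] [ 3.141e+00  2.000e-03 -3.001e+00] 2.9
```

View pics/w2.png

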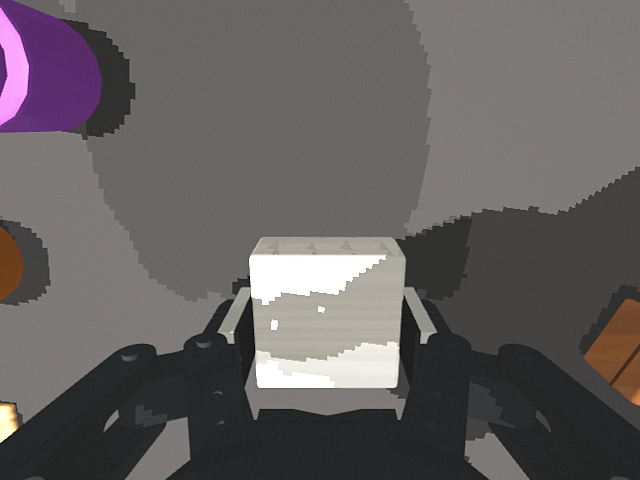

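View pics/s2.png

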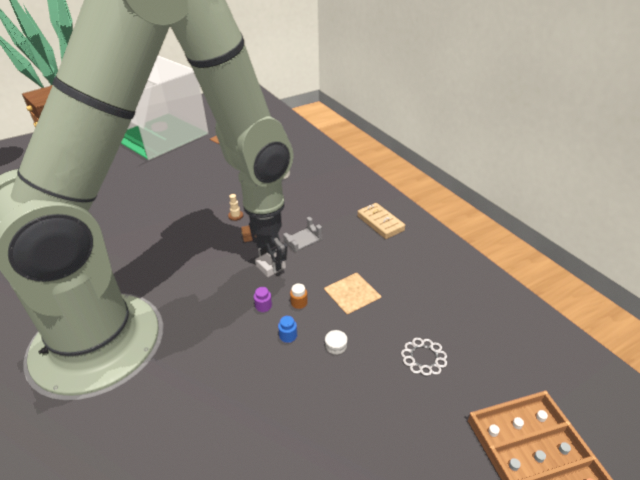

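Block gripped at 55 mm. Lifting it and carrying it over the mat.

Request:
apply_moves:
  commands:
    - {"travel": [0,0,-0.05],"twist": [0,0,0],"claw": 0.045}
    - {"travel": [0,0,-0.08],"twist": [0,0,0],"claw": 0.045}
    - {"travel": [-0.05,-0.1,-0.08],"twist": [0,0,4],"claw": 0.045}
    - {"travel": [-0.099,-0.206,-0.08],"twist": [0,0,4],"claw": 0.045}
    - {"travel": [-0.099,-0.206,-0.08],"twist": [0,0,4],"claw": 0.045}
    - {"travel": [-0.099,-0.206,-0.08],"twist": [0,0,4],"claw": 0.045}
    - {"travel": [-0.099,-0.206,-0.08],"twist": [0,0,4],"claw": 0.045}
    - {"travel": [-0.099,-0.206,-0.08],"twist": [0,0,4],"claw": 0.045}
    - {"travel": [-0.099,-0.206,-0.08],"twist": [0,0,4],"claw": 0.045}
    - {"travel": [-0.099,-0.206,-0.08],"twist": [0,0,4],"claw": 0.045}

```text
clock: 4.0
position: [0.5646, -0.1768, 0.0838]
tool_rot: [3.141, -0.0, -3.07]
force: [0.5, 0.3, -6.9]
grip_width: 0.0542
```

```bash
python3 go.py 0.566 -0.177 0.0098 4; python3 wr.py w3
```

```text
clock 4.0 pos [ 0.5646 -0.1768  0.0838] travel [-0.0014, -0.0003, 0.074] twist [0.03, -0.01, 0.08] grip 0.0542 F [ 0.5  0.3 -6.9] j7 [ 0.2  -0.01  1.86]
[ 0.5646 -0.1768  0.0838] [ 3.141 -0.    -3.07 ] 4.0
```

View pics/w3.png

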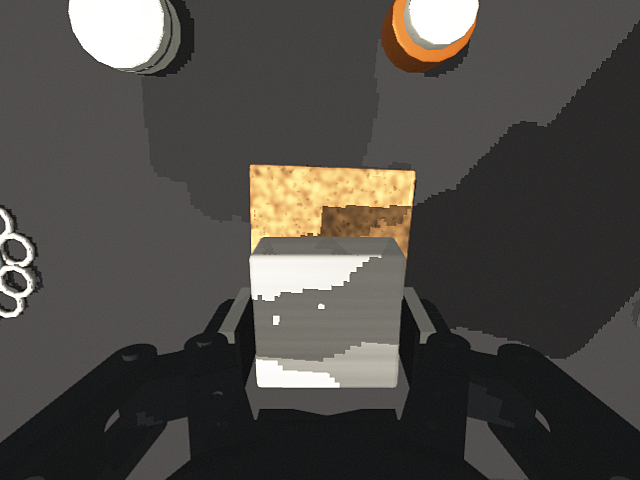

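```bash
python3 - <<'E'
from h import *
f=pickle.load(open("w3.pkl","rb"));T=f["T"]
P=np.array([plane(f,p,.004,T) for p in ((249,165),(414.5,171))]);print(P.round(4))
a=P[1]-P[0];yw=np.arctan2(-a[0],a[1]);print(np.degrees(yw),P.mean(0)+.05*np.array([np.cos(yw),np.sin(yw),0]))
g=np.linalg.inv(T)
E
```

```text
[[ 0.5187 -0.2267  0.004 ]
 [ 0.5152 -0.1281  0.004 ]]
2.075555265121652 [ 0.56690904 -0.17559634  0.004     ]
```

Request:
apply_moves:
  commands:
    - {"travel": [-0.002,0.001,0.04],"twist": [0,0,0],"claw": 0.045}
    - {"travel": [-0.002,0.001,0.065],"twist": [0,0,1],"claw": 0.045}
    - {"travel": [-0.002,0.001,0.073],"twist": [0,0,1],"claw": 0.045}
    - {"travel": [-0.002,0.001,0.075],"twist": [0,0,1],"claw": 0.045}
    - {"travel": [-0.002,0.001,0.075],"twist": [0,0,1],"claw": 0.045}
    - {"travel": [-0.002,0.001,0.075],"twist": [0,0,1],"claw": 0.045}

```text
clock: 4.65
position: [0.5675, -0.1767, 0.0093]
tool_rot: [-3.141, 0.001, -3.088]
force: [0.1, -0.7, -8.3]
grip_width: 0.0545
```

Request:
apply_moves:
  commands:
    - {"travel": [0,0,0],"twist": [0,0,0],"claw": 0.085}
    - {"travel": [0,0,0],"twist": [0,0,0],"claw": 0.085}
    - {"travel": [0,0,0],"twist": [0,0,0],"claw": 0.085}
    - {"travel": [0,0,-0.05],"twist": [0,0,0],"claw": 0.085}
    - {"travel": [0,0,-0.1],"twist": [0,0,0],"claw": 0.085}
    - {"travel": [0,0,-0.15],"twist": [0,0,0],"claw": 0.085}
    - {"travel": [0.05,0,-0.15],"twist": [0,0,0],"claw": 0.085}
    - {"travel": [0.05,0,-0.15],"twist": [0,0,0],"claw": 0.085}
    - {"travel": [0.05,0,-0.15],"twist": [0,0,0],"claw": 0.085}

```text
clock: 5.55
position: [0.5166, -0.1797, 0.1591]
tool_rot: [-3.141, 0.001, -3.09]
force: [0.3, 0.6, -0.1]
grip_width: 0.0849
```

```bash
python3 go.py 0.4487 -0.2885 0.15 0; python3 wr.py w4
```

```text
clock 5.55 pos [ 0.5166 -0.1797  0.1591] travel [0.0735, -0.1052, 0.0091] twist [-0.02, 0.05, 2.98] grip 0.0849 F [ 0.3  0.6 -0.1] j7 [ 0.21 -0.01  1.86]
[ 0.5166 -0.1797  0.1591] [-3.141e+00  1.000e-03 -3.090e+00] 5.55
```

View pics/w4.png

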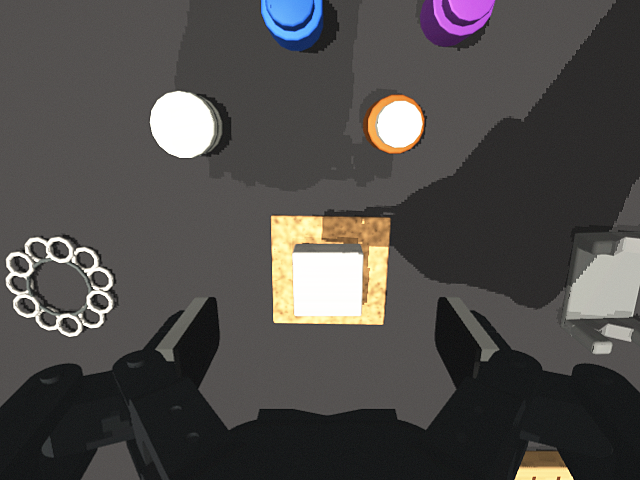

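```bash
python3 - <<'E'
from h import *
f=pickle.load(open("w4.pkl","rb"));T=f["T"]
Q=lambda q,z:np.mean([plane(f,p,z,T) for p in q],0).round(4)
print("mat",Q([(272,215.5),(391,216),(384,324),(274,324)],.004),"block",Q([(293,252),(362,252),(361,316),(295,316)],.029))
img=f["frame"];g=cv2.cvtColor(img,cv2.COLOR_BGR2HSV)
for n,b in(("tin",(140,80,230,170)),("jarcap",(370,95,430,155))):
    x0,y0,x1,y1=b;m=((g[...,2]>235)&(g[...,1]<25)).astype(np.uint8);k=np.zeros_like(m);k[y0:y1,x0:x1]=m[y0:y1,x0:x1]
    c=max(cv2.findContours(k,0,1)[0],key=cv2.contourArea);c=cv2.minEnclosingCircle(c);print(n,c,plane(f,c[0],.024 if n=="tin" else .05,T).round(4))
E
```

```text
mat [ 0.5663 -0.1744  0.004 ] block [ 0.5671 -0.1765  0.029 ]
tin ((181.3753662109375, 124.16715240478516), 34.325164794921875) [ 0.4495 -0.2883  0.024 ]
jarcap ((398.71844482421875, 123.5631103515625), 23.421283721923828) [ 0.4412 -0.137   0.05  ]
```

Request:
apply_moves:
  commands:
    - {"travel": [0.035,-0.052,0.02],"twist": [0,0,3],"claw": 0.085}
    - {"travel": [0.068,-0.105,0.05],"twist": [0,0,3],"claw": 0.085}
    - {"travel": [0.068,-0.105,0.09],"twist": [0,0,3],"claw": 0.085}
    - {"travel": [0.068,-0.105,0.09],"twist": [0,0,3],"claw": 0.085}
    - {"travel": [0.068,-0.105,0.12],"twist": [0,0,3],"claw": 0.085}
    - {"travel": [0.068,-0.105,0.12],"twist": [0,0,3],"claw": 0.085}

```text
clock: 6.2
position: [0.4542, -0.2866, 0.0357]
tool_rot: [3.139, -0.004, -3.141]
force: [-0.4, 0.9, 1.3]
grip_width: 0.085
```

```bash
python3 go.py 0.4493 -0.2883 0.006 0
```

```text
clock 6.2 pos [ 0.4542 -0.2866  0.0357] travel [0.0048, -0.0018, 0.0297] twist [0.14, -0.21, 0.06] grip 0.085 F [-0.4  0.9  1.3] j7 [ 0.44 -0.03  2.05]
```

Request:
apply_moves:
  commands:
    - {"travel": [0.005,-0.002,0],"twist": [0,0,0],"claw": 0.085}
    - {"travel": [0.005,-0.002,0.02],"twist": [0,0,0],"claw": 0.085}
    - {"travel": [0.005,-0.002,0.03],"twist": [0,0,0],"claw": 0.085}
    - {"travel": [0.005,-0.002,0.03],"twist": [0,0,0],"claw": 0.085}
    - {"travel": [0.005,-0.002,0.03],"twist": [0,0,0],"claw": 0.035}
    - {"travel": [0.005,-0.002,0.03],"twist": [0,0,0],"claw": 0.035}
    - {"travel": [0.005,-0.002,0.03],"twist": [0,0,0],"claw": 0.035}
    - {"travel": [0.005,-0.002,0.03],"twist": [0,0,0],"claw": 0.035}
    - {"travel": [0.005,-0.002,0.03],"twist": [0,0,0],"claw": 0.035}
    - {"travel": [0.005,-0.002,0.03],"twist": [0,0,0],"claw": 0.035}
  force: 30

```text
clock: 7.2
position: [0.4501, -0.29, 0.0093]
tool_rot: [-3.141, 0.001, -3.141]
force: [-2.3, 1.6, 10.8]
grip_width: 0.0449
```

```bash
python3 go.py 0.567 -0.1765 0.1 3; python3 wr.py w5
```

```text
clock 7.2 pos [ 0.4501 -0.29    0.0093] travel [-0.117, 0.1134, -0.0906] twist [-0.03, 0.05, -2.97] grip 0.0449 F [-2.3  1.6 10.8] j7 [ 0.45 -0.03  2.06]
[ 0.4501 -0.29    0.0093] [-3.141e+00  1.000e-03 -3.141e+00] 7.2
```

View pics/w5.png

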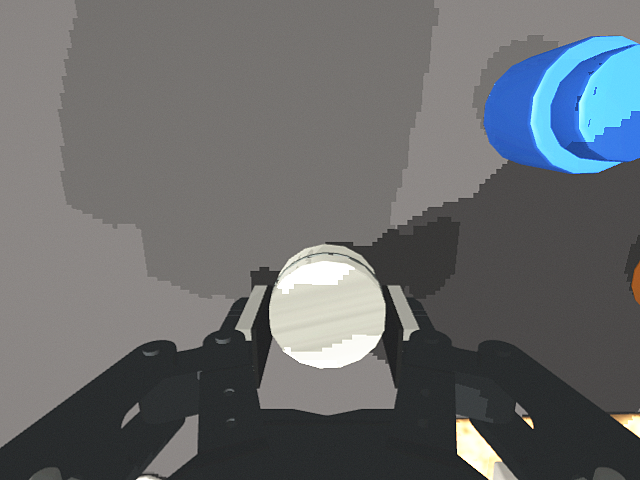

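```bash
python3 - <<'E'
from h import *
f=pickle.load(open("w5.pkl","rb"))
print(plane(f,(327,315),.024,f["T"]))
E
```

```text
[ 0.44858276 -0.29019585  0.024     ]
```

Request:
apply_moves:
  commands:
    - {"travel": [0,0,-0.05],"twist": [0,0,0],"claw": 0.035}
    - {"travel": [0,0,-0.09],"twist": [0,0,0],"claw": 0.035}
    - {"travel": [-0.04,0.04,-0.09],"twist": [0,0,-3],"claw": 0.035}
    - {"travel": [-0.08,0.08,-0.09],"twist": [0,0,-3],"claw": 0.035}
    - {"travel": [-0.117,0.113,-0.09],"twist": [0,0,-3],"claw": 0.035}
    - {"travel": [-0.117,0.113,-0.09],"twist": [0,0,-3],"claw": 0.035}
    - {"travel": [-0.117,0.113,-0.09],"twist": [0,0,-3],"claw": 0.035}
    - {"travel": [-0.117,0.113,-0.09],"twist": [0,0,-3],"claw": 0.035}
    - {"travel": [-0.117,0.113,-0.09],"twist": [0,0,-3],"claw": 0.035}

```text
clock: 8.15
position: [0.5656, -0.1782, 0.0985]
tool_rot: [-3.141, -0.001, -3.091]
force: [-0.4, -0.7, -0.9]
grip_width: 0.0448
```

```bash
python3 go.py 0.567 -0.1765 0.0388 3; python3 wr.py w6
```

```text
clock 8.15 pos [ 0.5656 -0.1782  0.0985] travel [-0.0015, 0.0017, 0.0597] twist [-0.03, -0.03, -0.08] grip 0.0448 F [-0.4 -0.7 -0.9] j7 [ 0.18 -0.03  1.85]
[ 0.5656 -0.1782  0.0985] [-3.141e+00 -1.000e-03 -3.091e+00] 8.15
```

View pics/w6.png

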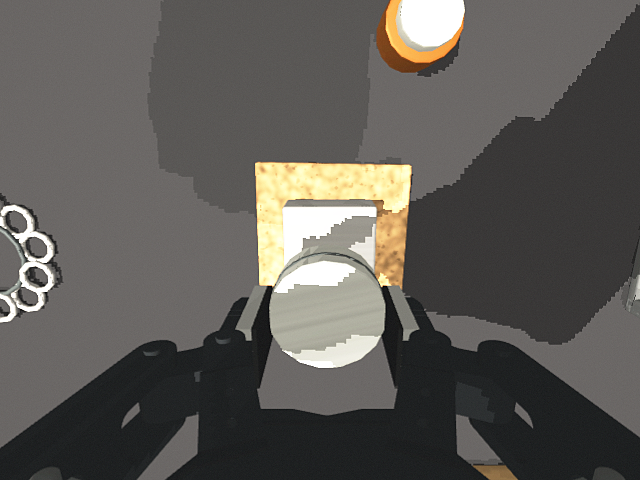

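Request:
apply_moves:
  commands:
    - {"travel": [-0.003,0.002,0.02],"twist": [0,0,0],"claw": 0.035}
    - {"travel": [-0.003,0.002,0.045],"twist": [0,0,0],"claw": 0.035}
    - {"travel": [-0.003,0.002,0.055],"twist": [0,0,0],"claw": 0.035}
    - {"travel": [-0.003,0.002,0.0595],"twist": [0,0,0],"claw": 0.035}
    - {"travel": [-0.003,0.002,0.0595],"twist": [0,0,0],"claw": 0.035}
    - {"travel": [-0.003,0.002,0.0595],"twist": [0,0,0],"claw": 0.035}
    - {"travel": [-0.003,0.002,0.0595],"twist": [0,0,0],"claw": 0.035}

```text
clock: 8.9
position: [0.5698, -0.1749, 0.0396]
tool_rot: [-3.141, 0.001, -3.089]
force: [-0.1, -0.1, -1.0]
grip_width: 0.0445
```

```bash
python3 go.py 0.567 -0.1765 0.0388 3
```

```text
clock 8.9 pos [ 0.5698 -0.1749  0.0396] travel [0.0029, -0.0014, 0.0008] twist [-0.02, 0.05, 0.01] grip 0.0445 F [-0.1 -0.1 -1. ] j7 [ 0.18 -0.03  1.85]
```

Request:
apply_moves:
  commands:
    - {"travel": [0.001,-0.0015,0.001],"twist": [0,0,0],"claw": 0.035}
    - {"travel": [0.001,-0.0015,0.002],"twist": [0,0,0],"claw": 0.035}
    - {"travel": [0.001,-0.0015,0.002],"twist": [0,0,0],"claw": 0.035}

```text
clock: 9.2
position: [0.569, -0.1762, 0.0382]
tool_rot: [-3.142, 0.001, -3.089]
force: [-5.9, 3.0, 22.1]
grip_width: 0.0444
```

Request:
apply_moves:
  commands:
    - {"travel": [0,0,-0.001],"twist": [0,0,0],"claw": 0.035}
    - {"travel": [0,0,-0.001],"twist": [0,0,0],"claw": 0.07}
    - {"travel": [0,0,-0.001],"twist": [0,0,0],"claw": 0.07}
    - {"travel": [0,0,-0.001],"twist": [0,0,0],"claw": 0.07}
    - {"travel": [0,0,-0.05],"twist": [0,0,0],"claw": 0.07}
    - {"travel": [0,0,-0.1],"twist": [0,0,0],"claw": 0.07}
    - {"travel": [0.05,0,-0.11],"twist": [0,0,0],"claw": 0.07}
    - {"travel": [0.05,0,-0.11],"twist": [0,0,0],"claw": 0.07}
    - {"travel": [0.05,0,-0.11],"twist": [0,0,0],"claw": 0.07}

```text
clock: 10.1
position: [0.5184, -0.1791, 0.1476]
tool_rot: [-3.141, 0.001, -3.089]
force: [0.6, -0.5, 0.1]
grip_width: 0.0698
```

```bash
python3 go.py 0.441 0.1495 0.15 -14; python3 wr.py w7
```

```text
clock 10.1 pos [ 0.5184 -0.1791  0.1476] travel [0.0601, 0.3322, -0.0026] twist [-0.01, 0.06, 16.99] grip 0.0698 F [ 0.6 -0.5  0.1] j7 [ 0.2  -0.02  1.87]
[ 0.5184 -0.1791  0.1476] [-3.141e+00  1.000e-03 -3.089e+00] 10.1
```

View pics/w7.png

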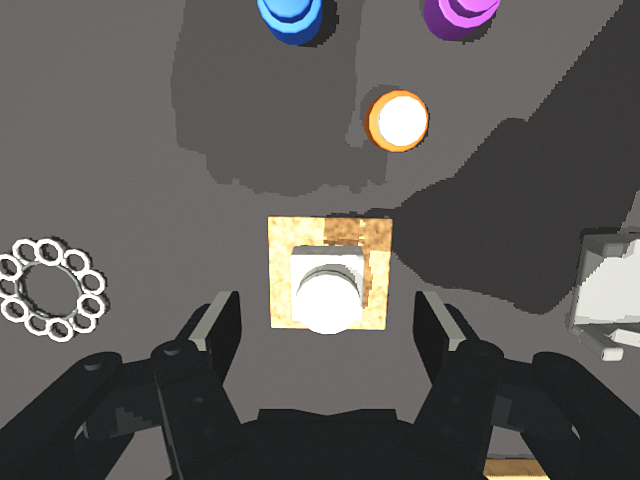

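```bash
python3 - <<'E'
from h import *
f=pickle.load(open("w7.pkl","rb"));T=f["T"]
img=f["frame"];cv2.imwrite("pics/w7b.png",cv2.resize(img[205:345,255:405],None,fx=5,fy=4.2,interpolation=cv2.INTER_CUBIC))
g=cv2.cvtColor(img,cv2.COLOR_BGR2HSV)
print(plane(f,(328,302),.053,T).round(4))
P=[plane(f,p,.029,T) for p in((291,254.),(363.5,254))];print(np.round(P,4))
E
```

```text
[ 0.5661 -0.176   0.053 ]
[[ 0.5401 -0.2051  0.029 ]
 [ 0.5372 -0.1509  0.029 ]]
```

View pics/w7b.png

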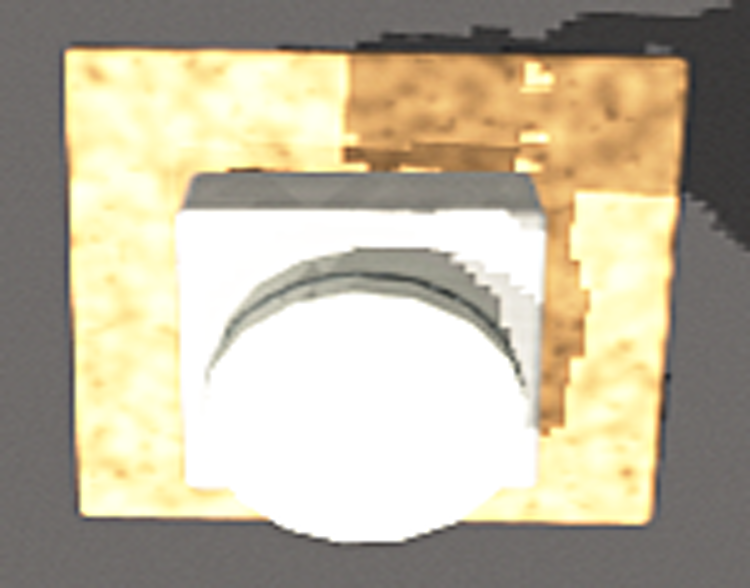

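Request:
apply_moves:
  commands:
    - {"travel": [0.06,0.332,-0.003],"twist": [0,0,17],"claw": 0.07}
    - {"travel": [0.06,0.332,-0.003],"twist": [0,0,17],"claw": 0.07}
    - {"travel": [0.06,0.332,-0.003],"twist": [0,0,17],"claw": 0.07}
    - {"travel": [0.06,0.332,-0.003],"twist": [0,0,17],"claw": 0.07}
    - {"travel": [0.06,0.332,-0.003],"twist": [0,0,17],"claw": 0.07}
    - {"travel": [0.06,0.332,-0.003],"twist": [0,0,17],"claw": 0.07}
    - {"travel": [0.06,0.332,-0.003],"twist": [0,0,17],"claw": 0.07}
    - {"travel": [0.06,0.332,-0.003],"twist": [0,0,17],"claw": 0.07}
    - {"travel": [0.06,0.332,-0.003],"twist": [0,0,17],"claw": 0.07}
    - {"travel": [0.06,0.332,-0.003],"twist": [0,0,17],"claw": 0.07}

```text
clock: 11.15
position: [0.4417, 0.1491, 0.1496]
tool_rot: [-3.141, -0.0, 2.897]
force: [-0.2, -0.1, 0.3]
grip_width: 0.0698
```

Request:
apply_moves:
  commands:
    - {"travel": [0,0,0],"twist": [0,0,0],"claw": 0.07}

```text
clock: 11.25
position: [0.4417, 0.1487, 0.1497]
tool_rot: [-3.141, -0.0, 2.896]
force: [0.3, 0.3, -0.4]
grip_width: 0.0698
```

```bash
python3 go.py 0.441 0.1495 0.008 -14; python3 wr.py w8
```

```text
clock 11.25 pos [0.4417 0.1487 0.1497] travel [0.0009, 0.0007, 0.1417] twist [-0.02, -0.0, -0.07] grip 0.0698 F [ 0.3  0.3 -0.4] j7 [-0.52 -0.05  0.92]
[0.4417 0.1487 0.1497] [-3.141 -0.     2.896] 11.25
```

View pics/w8.png

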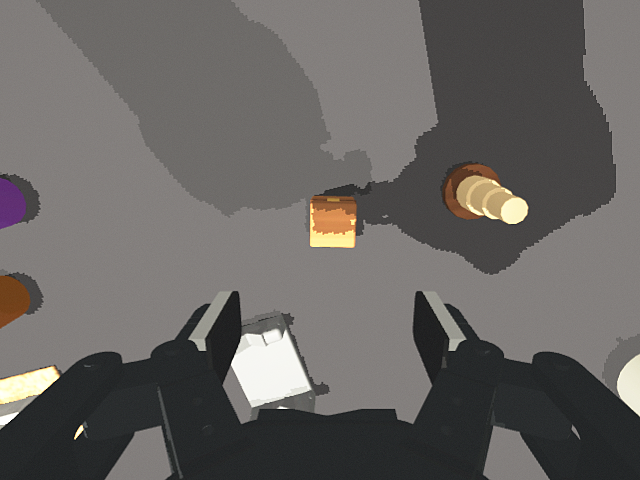

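```bash
python3 - <<'E'
from h import *
f=pickle.load(open("w8.pkl","rb"));T=f["T"]
print(np.round([plane(f,p,.03,T) for p in((310,204),(357,203),(355,247),(311,247))],4))
print("gauge top",plane(f,(513,210),.074,T).round(4))
img=f["frame"];cv2.imwrite("pics/w8b.png",cv2.resize(img[155:255,300:530],None,fx=3.4,fy=3.4,interpolation=cv2.INTER_CUBIC))
E
```

```text
[[0.4217 0.141  0.03  ]
 [0.4292 0.1741 0.03  ]
 [0.4614 0.1653 0.03  ]
 [0.4535 0.1334 0.03  ]]
gauge top [0.4467 0.2632 0.074 ]
```

View pics/w8b.png

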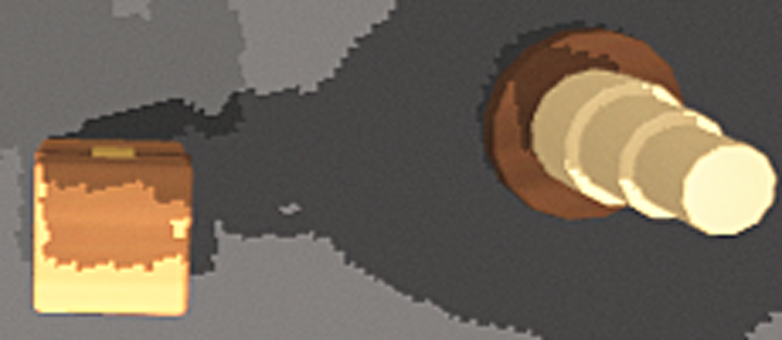

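Request:
apply_moves:
  commands:
    - {"travel": [0,0.003,0.05],"twist": [0,0,0],"claw": 0.07}
    - {"travel": [0,0.003,0.1],"twist": [0,0,0],"claw": 0.07}
    - {"travel": [0,0.003,0.13],"twist": [0,0,0],"claw": 0.07}
    - {"travel": [0,0.003,0.142],"twist": [0,0,0],"claw": 0.07}
    - {"travel": [0,0.003,0.142],"twist": [0,0,0],"claw": 0.07}
    - {"travel": [0,0.003,0.142],"twist": [0,0,0],"claw": 0.02}
    - {"travel": [0,0.003,0.142],"twist": [0,0,0],"claw": 0.02}
    - {"travel": [0,0.003,0.142],"twist": [0,0,0],"claw": 0.02}
    - {"travel": [0,0.003,0.142],"twist": [0,0,0],"claw": 0.02}
    - {"travel": [0,0.003,0.142],"twist": [0,0,0],"claw": 0.02}
  force: 25

```text
clock: 12.3
position: [0.4429, 0.1528, 0.0094]
tool_rot: [3.14, 0.002, 2.897]
force: [-1.5, 0.1, 12.9]
grip_width: 0.0336
```

Request:
apply_moves:
  commands:
    - {"travel": [0,0,0],"twist": [0,0,0],"claw": 0.02}
    - {"travel": [0,0,0],"twist": [0,0,0],"claw": 0.02}

```text
clock: 12.5
position: [0.4429, 0.1528, 0.0094]
tool_rot: [3.14, 0.002, 2.897]
force: [-1.6, -0.2, 12.8]
grip_width: 0.0336
```

```bash
python3 go.py 0.567 -0.1763 0.13 3; python3 wr.py w9
```

```text
clock 12.5 pos [0.4429 0.1528 0.0094] travel [-0.2002, -0.2892, -0.1207] twist [0.07, 0.13, -16.99] grip 0.0336 F [-1.6 -0.2 12.8] j7 [-0.49 -0.08  0.94]
[0.4429 0.1528 0.0094] [3.140e+00 2.000e-03 2.897e+00] 12.5
```

View pics/w9.png

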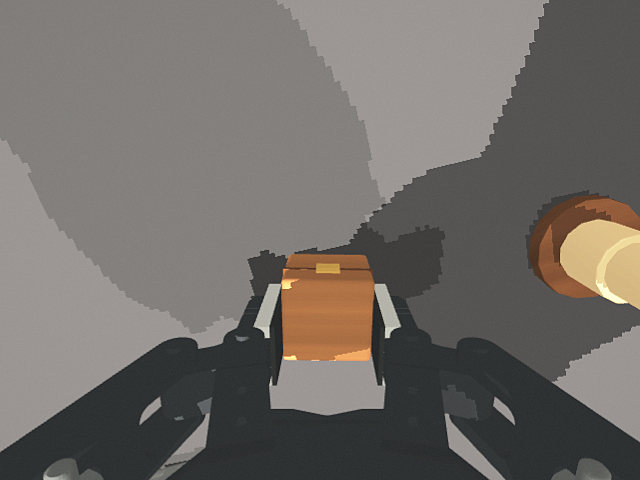

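Request:
apply_moves:
  commands:
    - {"travel": [0,0,-0.05],"twist": [0,0,0],"claw": 0.02}
    - {"travel": [0,0,-0.1],"twist": [0,0,0],"claw": 0.02}
    - {"travel": [-0.202,-0.289,-0.12],"twist": [0,0,-17],"claw": 0.02}
    - {"travel": [-0.202,-0.289,-0.12],"twist": [0,0,-17],"claw": 0.02}
    - {"travel": [-0.202,-0.289,-0.12],"twist": [0,0,-17],"claw": 0.02}
    - {"travel": [-0.202,-0.289,-0.12],"twist": [0,0,-17],"claw": 0.02}
    - {"travel": [-0.202,-0.289,-0.12],"twist": [0,0,-17],"claw": 0.02}
    - {"travel": [-0.202,-0.289,-0.12],"twist": [0,0,-17],"claw": 0.02}
    - {"travel": [-0.202,-0.289,-0.12],"twist": [0,0,-17],"claw": 0.02}
    - {"travel": [-0.202,-0.289,-0.12],"twist": [0,0,-17],"claw": 0.02}

```text
clock: 13.55
position: [0.5691, -0.1833, 0.1294]
tool_rot: [-3.138, 0.002, -3.095]
force: [-1.4, 0.2, 0.1]
grip_width: 0.0334
```

Request:
apply_moves:
  commands:
    - {"travel": [0,0,0],"twist": [0,0,0],"claw": 0.02}
    - {"travel": [0,0,0],"twist": [0,0,0],"claw": 0.02}
    - {"travel": [0,0,0],"twist": [0,0,0],"claw": 0.02}

```text
clock: 13.85
position: [0.5681, -0.1751, 0.1283]
tool_rot: [3.141, 0.0, -3.087]
force: [-0.5, 0.1, -0.3]
grip_width: 0.0334
```

```bash
python3 go.py 0.5692 -0.1763 0.07 3
```

```text
clock 13.85 pos [ 0.5681 -0.1751  0.1283] travel [-0.001, -0.0013, 0.0583] twist [0.03, 0.01, 0.14] grip 0.0334 F [-0.5  0.1 -0.3] j7 [0.21 0.01 1.82]
```

Request:
apply_moves:
  commands:
    - {"travel": [-0.001,-0.001,0.03],"twist": [0,0,0],"claw": 0.02}
    - {"travel": [-0.001,-0.001,0.055],"twist": [0,0,0],"claw": 0.02}
    - {"travel": [-0.001,-0.001,0.062],"twist": [0,0,0],"claw": 0.02}
    - {"travel": [-0.001,-0.001,0.063],"twist": [0,0,0],"claw": 0.02}
    - {"travel": [-0.001,-0.001,0.063],"twist": [0,0,0],"claw": 0.02}
    - {"travel": [-0.001,-0.001,0.063],"twist": [0,0,0],"claw": 0.02}

```text
clock: 14.45
position: [0.5699, -0.1777, 0.0661]
tool_rot: [-3.141, 0.002, -3.089]
force: [-0.1, 0.1, 0.2]
grip_width: 0.0335
```

```bash
python3 go.py 0.5692 -0.1763 0.0628 3
```

```text
clock 14.45 pos [ 0.5699 -0.1777  0.0661] travel [0.0006, 0.0014, 0.0033] twist [-0.03, 0.09, 0.04] grip 0.0335 F [-0.1  0.1  0.2] j7 [0.21 0.01 1.82]
```

Request:
apply_moves:
  commands:
    - {"travel": [0.001,0.001,0.002],"twist": [0,0,0],"claw": 0.02}
    - {"travel": [0.001,0.001,0.003],"twist": [0,0,0],"claw": 0.02}
    - {"travel": [0.001,0.001,0.0035],"twist": [0,0,0],"claw": 0.02}
    - {"travel": [0.001,0.001,0.0035],"twist": [0,0,0],"claw": 0.02}
    - {"travel": [0.001,0.001,0.0035],"twist": [0,0,0],"claw": 0.02}

```text
clock: 14.95
position: [0.5684, -0.1767, 0.0625]
tool_rot: [-3.142, 0.001, -3.089]
force: [-5.3, 2.7, 16.5]
grip_width: 0.0333
```

Contact with the tin at 16 N. Releasing and retreating.

Request:
apply_moves:
  commands:
    - {"travel": [0,0,-0.0005],"twist": [0,0,0],"claw": 0.02}
    - {"travel": [0,0,-0.001],"twist": [0,0,0],"claw": 0.06}
    - {"travel": [0,0,-0.001],"twist": [0,0,0],"claw": 0.06}
    - {"travel": [0,0,-0.001],"twist": [0,0,0],"claw": 0.06}
    - {"travel": [0,0,-0.05],"twist": [0,0,0],"claw": 0.07}
    - {"travel": [0,0,-0.1],"twist": [0,0,0],"claw": 0.07}
    - {"travel": [0.05,0,-0.1],"twist": [0,0,0],"claw": 0.07}
    - {"travel": [0.08,0,-0.1],"twist": [0,0,0],"claw": 0.07}
    - {"travel": [0.08,0,-0.1],"twist": [0,0,0],"claw": 0.07}
    - {"travel": [0.08,0,-0.1],"twist": [0,0,0],"claw": 0.07}

```text
clock: 15.95
position: [0.4884, -0.1812, 0.1618]
tool_rot: [-3.141, 0.001, -3.089]
force: [0.1, -0.4, -0.1]
grip_width: 0.0701
```

```bash
python3 go.py 0.441 -0.1375 0.13 4; python3 wr.py w10; python3 - <<'E'
from h import *
img=cv2.imread("pics/w10.png");cv2.imwrite("pics/w10b.png",cv2.resize(img[180:400,220:440],None,fx=2.7,fy=2.7,interpolation=cv2.INTER_CUBIC))
E
```

```text
clock 15.95 pos [ 0.4884 -0.1812  0.1618] travel [0.045, 0.0461, 0.0317] twist [-0.01, 0.04, -1.0] grip 0.0701 F [ 0.1 -0.4 -0.1] j7 [0.25 0.01 1.86]
[ 0.4884 -0.1812  0.1618] [-3.141e+00  1.000e-03 -3.089e+00] 15.95
```

View pics/w10.png

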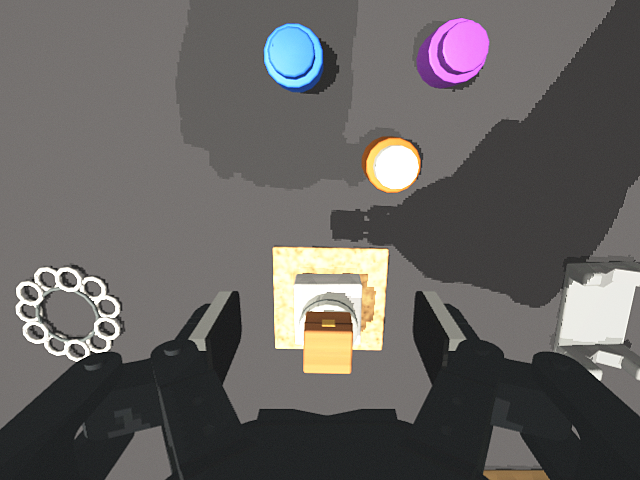

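View pics/w10b.png

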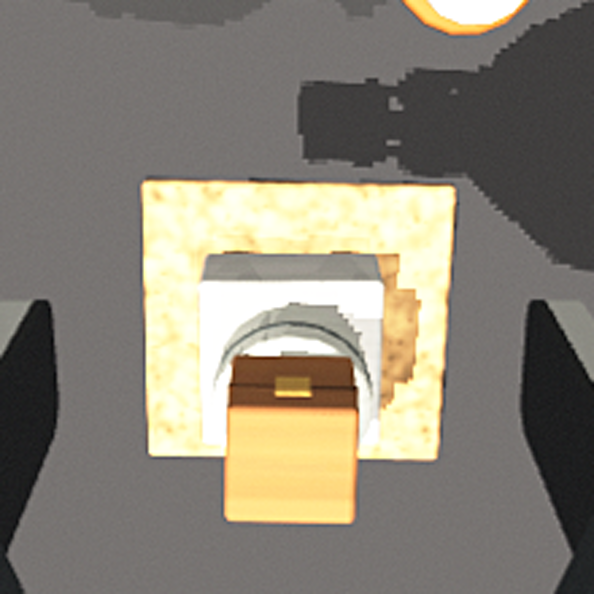

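```bash
python3 - <<'E'
from h import *
f=pickle.load(open("w10.pkl","rb"));T=f["T"]
c=lambda p:np.array((220,180))+np.array(p)/2.7
print("box",np.mean([plane(f,c(p),.083,T) for p in((226,405),(357,408),(354,523),(226,521))],0).round(4))
b=np.array([plane(f,c(p),.029,T) for p in((201,280),(382,282))]);print("block near mid",b.mean(0).round(4))
print("jarcap",plane(f,(397,167),.05,T).round(4), "jarbody",plane(f,(392.5,165),.036,T).round(4))
E
```

```text
box [ 0.5663 -0.1767  0.083 ]
block near mid [ 0.5393 -0.1778  0.029 ]
jarcap [ 0.4411 -0.1361  0.05  ] jarbody [ 0.4412 -0.1368  0.036 ]
```

Request:
apply_moves:
  commands:
    - {"travel": [0.045,0.047,0.04],"twist": [0,0,-1],"claw": 0.07}
    - {"travel": [0.045,0.047,0.07],"twist": [0,0,-1],"claw": 0.07}
    - {"travel": [0.045,0.047,0.08],"twist": [0,0,-1],"claw": 0.07}
    - {"travel": [0.045,0.047,0.08],"twist": [0,0,-1],"claw": 0.07}
    - {"travel": [0.045,0.047,0.08],"twist": [0,0,-1],"claw": 0.07}

```text
clock: 16.5
position: [0.4422, -0.1369, 0.0818]
tool_rot: [-3.141, 0.001, -3.071]
force: [0.3, -0.3, 0.3]
grip_width: 0.0701
```

```bash
python3 go.py 0.4422 -0.1366 0.008 4
```

```text
clock 16.5 pos [ 0.4422 -0.1369  0.0818] travel [-0.0, 0.0003, 0.0738] twist [-0.02, 0.04, 0.02] grip 0.0701 F [ 0.3 -0.3  0.3] j7 [0.19 0.02 1.79]
```

Request:
apply_moves:
  commands:
    - {"travel": [0,0,0.03],"twist": [0,0,0],"claw": 0.07}
    - {"travel": [0,0,0.06],"twist": [0,0,0],"claw": 0.07}
    - {"travel": [0,0,0.073],"twist": [0,0,0],"claw": 0.07}
    - {"travel": [0,0,0.073],"twist": [0,0,0],"claw": 0.07}
    - {"travel": [0,0,0.073],"twist": [0,0,0],"claw": 0.03}
    - {"travel": [0,0,0.073],"twist": [0,0,0],"claw": 0.03}
    - {"travel": [0,0,0.073],"twist": [0,0,0],"claw": 0.03}
    - {"travel": [0,0,0.073],"twist": [0,0,0],"claw": 0.03}
    - {"travel": [0,0,0.073],"twist": [0,0,0],"claw": 0.03}
    - {"travel": [0,0,0.073],"twist": [0,0,0],"claw": 0.03}
  force: 30

```text
clock: 17.5
position: [0.4418, -0.1367, 0.0097]
tool_rot: [-3.141, 0.002, -3.072]
force: [-1.2, -0.5, 9.9]
grip_width: 0.0392
```

Request:
apply_moves:
  commands:
    - {"travel": [0,0,-0.05],"twist": [0,0,0],"claw": 0.03}
    - {"travel": [0,0,-0.1],"twist": [0,0,0],"claw": 0.03}
    - {"travel": [0,0,-0.15],"twist": [0,0,0],"claw": 0.03}
    - {"travel": [0,0,-0.15],"twist": [0,0,0],"claw": 0.03}
    - {"travel": [0,0,-0.15],"twist": [0,0,0],"claw": 0.03}

```text
clock: 18.0
position: [0.4416, -0.1366, 0.1602]
tool_rot: [-3.141, 0.004, -3.072]
force: [-0.6, -0.4, -2.1]
grip_width: 0.0388
```

```bash
python3 go.py 0.60 0.064 0.16 4;python3 wr.py w11
```

```text
clock 18.0 pos [ 0.4416 -0.1366  0.1602] travel [-0.1721, 0.189, 0.0007] twist [-0.06, 0.21, 0.02] grip 0.0388 F [-0.6 -0.4 -2.1] j7 [0.19 0.01 1.8 ]
[ 0.4416 -0.1366  0.1602] [-3.141  0.004 -3.072] 18.0
```

View pics/w11.png

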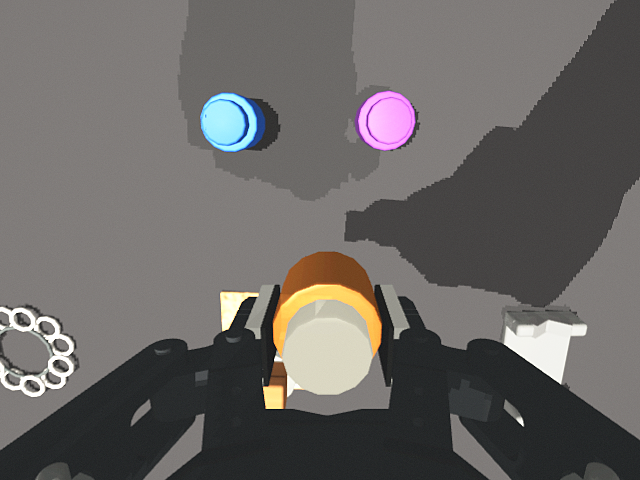

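Request:
apply_moves:
  commands:
    - {"travel": [-0.263,0.183,0],"twist": [0,0,0],"claw": 0.03}
    - {"travel": [-0.263,0.183,0],"twist": [0,0,0],"claw": 0.03}
    - {"travel": [-0.263,0.183,0],"twist": [0,0,0],"claw": 0.03}
    - {"travel": [-0.263,0.183,0],"twist": [0,0,0],"claw": 0.03}
    - {"travel": [-0.263,0.183,0],"twist": [0,0,0],"claw": 0.03}
    - {"travel": [-0.263,0.183,0],"twist": [0,0,0],"claw": 0.03}
    - {"travel": [-0.263,0.183,0],"twist": [0,0,0],"claw": 0.03}
    - {"travel": [-0.263,0.183,0],"twist": [0,0,0],"claw": 0.03}
    - {"travel": [-0.263,0.183,0],"twist": [0,0,0],"claw": 0.03}
    - {"travel": [-0.263,0.183,0],"twist": [0,0,0],"claw": 0.03}

```text
clock: 19.05
position: [0.6896, 0.0636, 0.1575]
tool_rot: [-3.141, -0.002, -3.072]
force: [0.3, 0.1, -0.5]
grip_width: 0.039
```

Request:
apply_moves:
  commands:
    - {"travel": [0,0,0],"twist": [0,0,0],"claw": 0.03}
    - {"travel": [0,0,0],"twist": [0,0,0],"claw": 0.03}

```text
clock: 19.25
position: [0.6902, 0.064, 0.1585]
tool_rot: [-3.141, -0.0, -3.072]
force: [0.6, 0.5, -1.4]
grip_width: 0.0387
```

```bash
python3 go.py 0.647 0.068 0.05 4;python3 wr.py w12
```

```text
clock 19.25 pos [0.6902 0.064  0.1585] travel [0.0428, 0.007, 0.1085] twist [-0.01, -0.0, -0.02] grip 0.0387 F [ 0.6  0.5 -1.4] j7 [-0.16  0.02  1.45]
[0.6902 0.064  0.1585] [-3.141 -0.    -3.072] 19.25
```

View pics/w12.png

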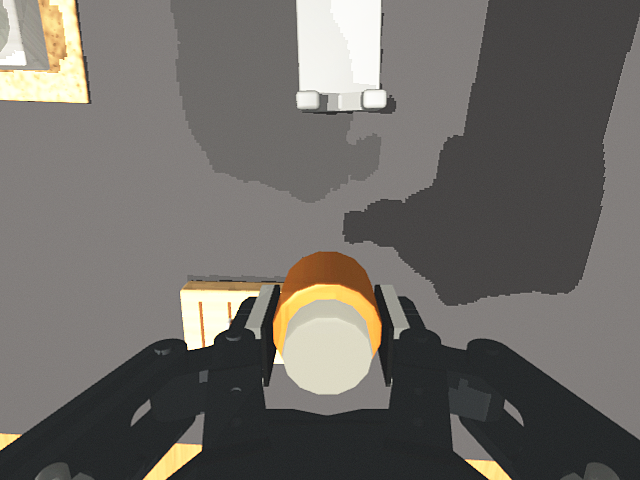

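```bash
python3 - <<'E'
from h import *
f=pickle.load(open("w12.pkl","rb"));T=f["T"]
P=np.array([plane(f,p,.045,T) for p in((297,109),(386,107))]);print(P.round(4),P.mean(0))
a=P[1]-P[0];yw=np.arctan2(-a[0],a[1]);print(np.degrees(yw))
print("target",(P.mean(0)+.037*np.array([np.cos(yw),np.sin(yw),0])).round(4))
for z in(.022,0.):print("tray near",plane(f,(181,289),z,T).round(4),plane(f,(278,289),z,T).round(4))
E
```

```text
[[0.6095 0.0384 0.045 ]
 [0.6041 0.0965 0.045 ]] [0.60677397 0.06746252 0.045     ]
5.257745118960733
target [0.6436 0.0709 0.045 ]
tray near [ 0.7554 -0.0519  0.022 ] [0.7498 0.0277 0.022 ]
tray near [ 0.7662 -0.0606  0.    ] [0.7601 0.0252 0.    ]
```

Request:
apply_moves:
  commands:
    - {"travel": [0.0435,0.0095,0.0],"twist": [0,0,-1],"claw": 0.03}
    - {"travel": [0.0435,0.0095,0.05],"twist": [0,0,-1],"claw": 0.03}
    - {"travel": [0.0435,0.0095,0.1],"twist": [0,0,-1],"claw": 0.03}
    - {"travel": [0.0435,0.0095,0.13],"twist": [0,0,-1],"claw": 0.03}
    - {"travel": [0.0435,0.0095,0.143],"twist": [0,0,-1],"claw": 0.03}
    - {"travel": [0.0435,0.0095,0.143],"twist": [0,0,-1],"claw": 0.03}
    - {"travel": [0.0435,0.0095,0.143],"twist": [0,0,-1],"claw": 0.03}
    - {"travel": [0.0435,0.0095,0.143],"twist": [0,0,-1],"claw": 0.03}

```text
clock: 20.1
position: [0.6475, 0.0711, 0.0173]
tool_rot: [3.141, 0.003, -3.054]
force: [-0.2, -0.2, 0.1]
grip_width: 0.039
```

```bash
python3 go.py 0.646 0.0705 0.0095 5
```

```text
clock 20.1 pos [0.6475 0.0711 0.0173] travel [0.0016, -0.0005, 0.0078] twist [0.01, 0.16, 0.01] grip 0.039 F [-0.2 -0.2  0.1] j7 [-0.18  0.04  1.43]
```

Request:
apply_moves:
  commands:
    - {"travel": [0.001,0,0.004],"twist": [0,0.1,0],"claw": 0.03}
    - {"travel": [0.001,0,0.006],"twist": [0,0.1,0],"claw": 0.03}
    - {"travel": [0.001,0,0.0075],"twist": [0,0.1,0],"claw": 0.03}
    - {"travel": [0.001,0,0.0075],"twist": [0,0.1,0],"claw": 0.03}
    - {"travel": [0.001,0,0.0075],"twist": [0,0.1,0],"claw": 0.03}

```text
clock: 20.6
position: [0.6457, 0.071, 0.0097]
tool_rot: [3.142, -0.001, -3.054]
force: [-10.5, -0.7, 27.9]
grip_width: 0.0389
```

Request:
apply_moves:
  commands:
    - {"travel": [0,0,-0.001],"twist": [0,0,0],"claw": 0.03}
    - {"travel": [0,0,-0.001],"twist": [0,0,0],"claw": 0.065}
    - {"travel": [0,0,-0.001],"twist": [0,0,0],"claw": 0.065}
    - {"travel": [0,0,-0.001],"twist": [0,0,0],"claw": 0.065}
    - {"travel": [0,0,-0.05],"twist": [0,0,0],"claw": 0.065}
    - {"travel": [0,0,-0.1],"twist": [0,0,0],"claw": 0.07}
    - {"travel": [0,0,-0.14],"twist": [0,0,0],"claw": 0.07}
    - {"travel": [0.04,0,-0.15],"twist": [0,0,0],"claw": 0.07}
    - {"travel": [0.04,0,-0.15],"twist": [0,0,0],"claw": 0.07}
    - {"travel": [0.04,0,-0.15],"twist": [0,0,0],"claw": 0.07}

```text
clock: 21.6
position: [0.6056, 0.0674, 0.1585]
tool_rot: [3.142, -0.001, -3.054]
force: [0.4, -0.5, 0.1]
grip_width: 0.0701
```

```bash
python3 go.py 0.448 0.263 0.16 4;python3 wr.py w13
```

```text
clock 21.6 pos [0.6056 0.0674 0.1585] travel [0.1398, 0.2086, -0.0014] twist [0.0, -0.06, 1.03] grip 0.0701 F [ 0.4 -0.5  0.1] j7 [-0.18  0.03  1.43]
[0.6056 0.0674 0.1585] [ 3.142e+00 -1.000e-03 -3.054e+00] 21.6
```

View pics/w13.png

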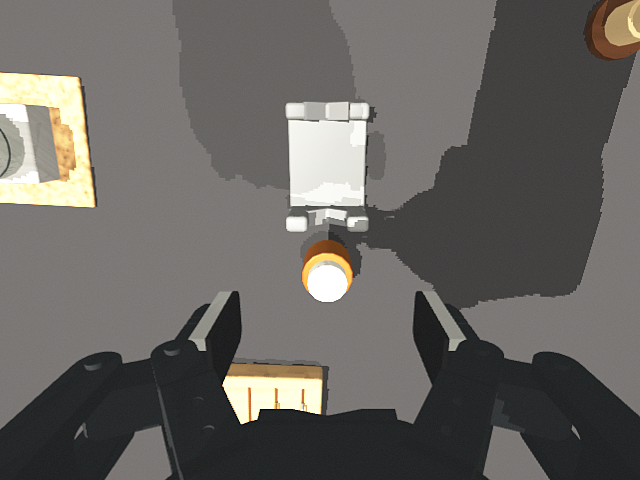

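```bash
python3 - <<'E'
from h import *
f=pickle.load(open("w13.pkl","rb"));T=f["T"]
P=lambda p,z:plane(f,p,z,T)
F=(P((287,231),.045)+P((369,230),.045))/2;N=(P((286,103),.026)+P((370,103),.026))/2
print(F,N);u=(F-N)[:2];L=np.linalg.norm(u);u/=L;c=F[:2]-.045*u
j=P((328,282),.05)[:2];print("L",L,"yaw",np.degrees(np.arctan2(u[1],u[0])),"c",c,"jar",j,"rel",(j-c)@u,(j-c)@np.array([-u[1],u[0]]))
m=np.array([.5663,-.1745]);print("mid",(c+m)/2,"dist",np.linalg.norm(c-m))
E
```

```text
[0.60594558 0.06805222 0.045     ] [0.51862031 0.06028634 0.026     ]
L 0.08766990025488437 yaw 5.081974932944972 c [0.56112247 0.06406608] jar [0.64372578 0.07143861] rel 0.08293165885530179 2.6464219554956466e-05
mid [ 0.56371124 -0.05521696] dist 0.2386222581931072
```

Request:
apply_moves:
  commands:
    - {"travel": [0.14,0.208,-0.01],"twist": [0,0,1],"claw": 0.07}
    - {"travel": [0.14,0.208,-0.01],"twist": [0,0,1],"claw": 0.07}
    - {"travel": [0.14,0.208,-0.01],"twist": [0,0,1],"claw": 0.07}
    - {"travel": [0.14,0.208,-0.01],"twist": [0,0,1],"claw": 0.07}
    - {"travel": [0.14,0.208,-0.01],"twist": [0,0,1],"claw": 0.07}
    - {"travel": [0.14,0.208,-0.01],"twist": [0,0,1],"claw": 0.07}
    - {"travel": [0.14,0.208,-0.01],"twist": [0,0,1],"claw": 0.07}
    - {"travel": [0.14,0.208,-0.01],"twist": [0,0,1],"claw": 0.07}
    - {"travel": [0.14,0.208,-0.01],"twist": [0,0,1],"claw": 0.07}
    - {"travel": [0.14,0.208,-0.01],"twist": [0,0,1],"claw": 0.07}

```text
clock: 22.65
position: [0.4487, 0.2615, 0.1679]
tool_rot: [-3.141, -0.002, -3.073]
force: [0.7, 0.1, -0.0]
grip_width: 0.0697
```

Request:
apply_moves:
  commands:
    - {"travel": [0,0,0],"twist": [0,0,0],"claw": 0.07}
    - {"travel": [0,0,0],"twist": [0,0,0],"claw": 0.07}

```text
clock: 22.85
position: [0.4483, 0.2621, 0.1682]
tool_rot: [-3.142, -0.002, -3.072]
force: [0.8, 0.8, 0.6]
grip_width: 0.0698
```

```bash
python3 go.py 0.448 0.263 0.016 4;python3 wr.py w14
```

```text
clock 22.85 pos [0.4483 0.2621 0.1682] travel [0.0, 0.001, 0.1522] twist [-0.0, -0.1, -0.01] grip 0.0698 F [0.8 0.8 0.6] j7 [-0.6   0.04  0.96]
[0.4483 0.2621 0.1682] [-3.142e+00 -2.000e-03 -3.072e+00] 22.85
```

View pics/w14.png

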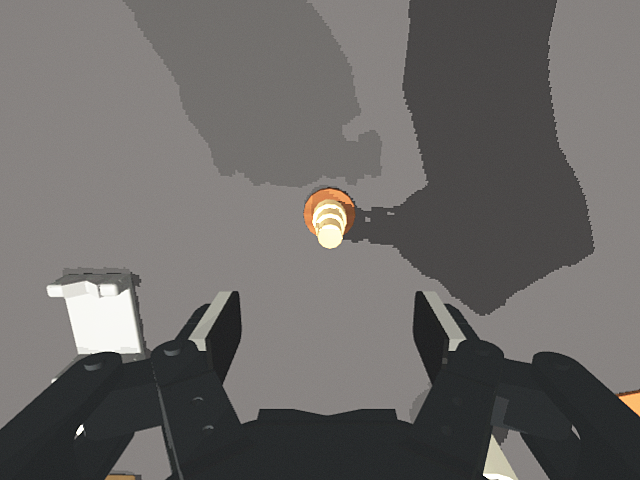

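```bash
python3 - <<'E'
from h import *
f=pickle.load(open("w14.pkl","rb"));T=f["T"]
print(plane(f,(330,236.5),.074,T),plane(f,(329.5,213),.008,T))
E
```

```text
[0.44732456 0.26388667 0.074     ] [0.44629667 0.26395057 0.008     ]
```

Request:
apply_moves:
  commands:
    - {"travel": [0,0.001,0.04],"twist": [0,0,0],"claw": 0.07}
    - {"travel": [0,0.001,0.08],"twist": [0,0,0],"claw": 0.07}
    - {"travel": [0,0.001,0.08],"twist": [0,0,0],"claw": 0.07}

```text
clock: 23.2
position: [0.4458, 0.262, 0.0846]
tool_rot: [-3.138, -0.007, -3.071]
force: [-0.6, 0.2, 1.5]
grip_width: 0.0702
```

Request:
apply_moves:
  commands:
    - {"travel": [0,0.001,0.03],"twist": [0,0,0],"claw": 0.07}
    - {"travel": [0,0.001,0.06],"twist": [0,0,0],"claw": 0.07}
    - {"travel": [0,0.001,0.07],"twist": [0,0,0],"claw": 0.07}
    - {"travel": [0,0.001,0.07],"twist": [0,0,0],"claw": 0.07}
    - {"travel": [0,0.001,0.07],"twist": [0,0,0],"claw": 0.07}

```text
clock: 23.7
position: [0.4484, 0.2647, 0.0197]
tool_rot: [3.141, -0.001, -3.072]
force: [0.2, -0.9, -0.6]
grip_width: 0.0702
```

Request:
apply_moves:
  commands:
    - {"travel": [0,0,0],"twist": [0,0,0],"claw": 0.015}
    - {"travel": [0,0,0],"twist": [0,0,0],"claw": 0.015}
    - {"travel": [0,0,0],"twist": [0,0,0],"claw": 0.015}
    - {"travel": [0,0,0],"twist": [0,0,0],"claw": 0.015}
    - {"travel": [0,0,0],"twist": [0,0,0],"claw": 0.015}
    - {"travel": [0,0,0],"twist": [0,0,0],"claw": 0.015}
    - {"travel": [0,0,0],"twist": [0,0,0],"claw": 0.015}
  force: 25

```text
clock: 24.4
position: [0.448, 0.2646, 0.0189]
tool_rot: [3.141, -0.001, -3.071]
force: [-1.0, -0.9, 11.9]
grip_width: 0.0258
```

```bash
python3 go.py 0.564 -0.055 0.17 4;python3 wr.py w15
```

```text
clock 24.4 pos [0.448  0.2646 0.0189] travel [-0.0931, -0.3269, -0.1513] twist [0.03, -0.05, 0.02] grip 0.0258 F [-1.  -0.9 11.9] j7 [-0.61  0.07  0.93]
[0.448  0.2646 0.0189] [ 3.141e+00 -1.000e-03 -3.071e+00] 24.4
```

View pics/w15.png

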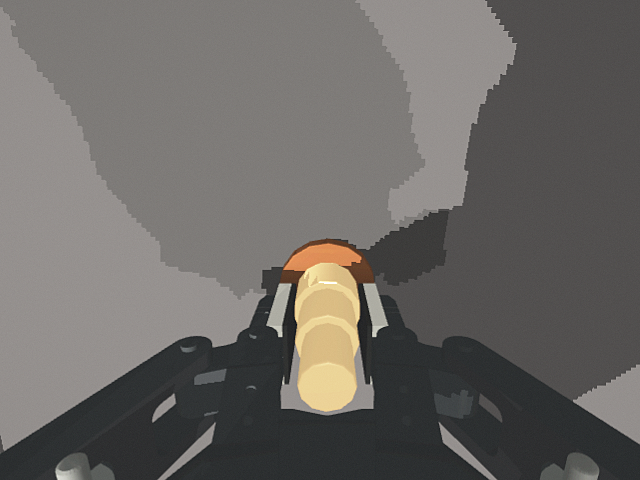

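Request:
apply_moves:
  commands:
    - {"travel": [0,0,-0.05],"twist": [0,0,0],"claw": 0.015}
    - {"travel": [0,0,-0.1],"twist": [0,0,0],"claw": 0.015}
    - {"travel": [0,0,-0.12],"twist": [0,0,0],"claw": 0.015}
    - {"travel": [-0.093,-0.327,-0.12],"twist": [0,0,0],"claw": 0.015}
    - {"travel": [-0.093,-0.327,-0.12],"twist": [0,0,0],"claw": 0.015}
    - {"travel": [-0.093,-0.327,-0.12],"twist": [0,0,0],"claw": 0.015}
    - {"travel": [-0.093,-0.327,-0.12],"twist": [0,0,0],"claw": 0.015}
    - {"travel": [-0.093,-0.327,-0.12],"twist": [0,0,0],"claw": 0.015}
    - {"travel": [-0.093,-0.327,-0.12],"twist": [0,0,0],"claw": 0.015}
    - {"travel": [-0.093,-0.327,-0.12],"twist": [0,0,0],"claw": 0.015}

```text
clock: 25.45
position: [0.564, -0.0585, 0.1383]
tool_rot: [-3.141, -0.002, -3.073]
force: [0.9, 1.4, 0.0]
grip_width: 0.0257
```

```bash
python3 go.py 0.564 -0.055 0.05 4
```

```text
clock 25.45 pos [ 0.564  -0.0585  0.1383] travel [-0.0003, 0.0036, 0.0883] twist [-0.04, -0.09, -0.07] grip 0.0257 F [0.9 1.4 0. ] j7 [0.03 0.03 1.61]
```

Request:
apply_moves:
  commands:
    - {"travel": [0,0,0],"twist": [0,0,0],"claw": 0.015}
    - {"travel": [0,0,0.05],"twist": [0,0,0],"claw": 0.015}
    - {"travel": [0,0,0.09],"twist": [0,0,0],"claw": 0.015}
    - {"travel": [0,0,0.11],"twist": [0,0,0],"claw": 0.015}
    - {"travel": [0,0,0.114],"twist": [0,0,0],"claw": 0.015}
    - {"travel": [0,0,0.114],"twist": [0,0,0],"claw": 0.015}
    - {"travel": [0,0,0.114],"twist": [0,0,0],"claw": 0.015}

```text
clock: 26.15
position: [0.5642, -0.0552, 0.0254]
tool_rot: [-3.141, -0.0, -3.071]
force: [-0.2, -0.4, -0.8]
grip_width: 0.0259
```

```bash
python3 go.py 0.564 -0.055 0.0187 4; python3 wr.py w16
```

```text
clock 26.15 pos [ 0.5642 -0.0552  0.0254] travel [0.0002, 0.0003, 0.0067] twist [-0.01, -0.0, 0.03] grip 0.0259 F [-0.2 -0.4 -0.8] j7 [0.02 0.05 1.59]
[ 0.5642 -0.0552  0.0254] [-3.141 -0.    -3.071] 26.15
```

View pics/w16.png

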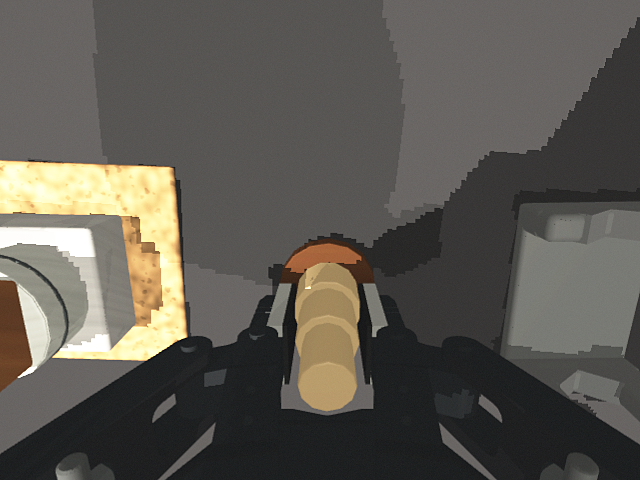

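Request:
apply_moves:
  commands:
    - {"travel": [0,0,0.004],"twist": [0,0,0],"claw": 0.015}
    - {"travel": [0,0,0.006],"twist": [0,0,0],"claw": 0.015}
    - {"travel": [0,0,0.0065],"twist": [0,0,0],"claw": 0.015}
    - {"travel": [0,0,0.0065],"twist": [0,0,0],"claw": 0.015}
    - {"travel": [0,0,0.0065],"twist": [0,0,0],"claw": 0.015}

```text
clock: 26.7
position: [0.5642, -0.0553, 0.0186]
tool_rot: [-3.141, -0.0, -3.071]
force: [-1.5, 0.6, 13.3]
grip_width: 0.0256
```

Request:
apply_moves:
  commands:
    - {"travel": [0,0,-0.0005],"twist": [0,0,0],"claw": 0.015}
    - {"travel": [0,0,-0.0005],"twist": [0,0,0],"claw": 0.055}
    - {"travel": [0,0,-0.0005],"twist": [0,0,0],"claw": 0.055}
    - {"travel": [0,0,-0.0005],"twist": [0,0,0],"claw": 0.055}
    - {"travel": [0,0,-0.0005],"twist": [0,0,0],"claw": 0.055}
    - {"travel": [0,0,-0.05],"twist": [0,0,0],"claw": 0.055}
    - {"travel": [0,0,-0.1],"twist": [0,0,0],"claw": 0.055}
    - {"travel": [0,0,-0.15],"twist": [0,0,0],"claw": 0.055}
    - {"travel": [0.05,0,-0.2],"twist": [0,0,0],"claw": 0.055}
    - {"travel": [0.1,0,-0.2],"twist": [0,0,0],"claw": 0.055}

```text
clock: 27.7
position: [0.4811, -0.061, 0.2171]
tool_rot: [-3.141, 0.004, -3.071]
force: [-0.2, -0.1, 0.4]
grip_width: 0.055
```

Request:
apply_moves:
  commands:
    - {"travel": [0,0.05,0],"twist": [0,0,0],"claw": 0.055}
    - {"travel": [0,0.05,0],"twist": [0,0,0],"claw": 0.055}
    - {"travel": [0,0.05,0],"twist": [0,0,0],"claw": 0.055}

```text
clock: 28.0
position: [0.4764, -0.0106, 0.2144]
tool_rot: [3.142, -0.001, -3.069]
force: [0.0, -0.4, 0.5]
grip_width: 0.055
```

```bash
python3 wr.py w17; python3 - <<'E'
from workcell import bot
import cv2,pickle
for n in("side","top"):
    f=bot.grab_frame(n);pickle.dump(f,open(n+"9.pkl","wb"));i=f["frame"]
    cv2.imwrite(f"pics/{n}9.png",i)
    c=i[180:380,200:460] if n=="side" else i[120:320,260:560]
    cv2.imwrite(f"pics/{n}9c.png",cv2.resize(c,None,fx=2.6,fy=2.6,interpolation=cv2.INTER_CUBIC))
E
```

```text
[ 0.4764 -0.0106  0.2144] [ 3.142e+00 -1.000e-03 -3.069e+00] 28.0
```

View pics/w17.png

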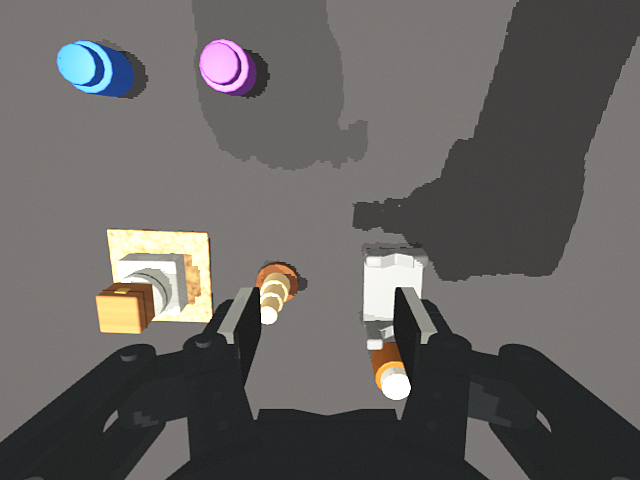

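View pics/side9c.png

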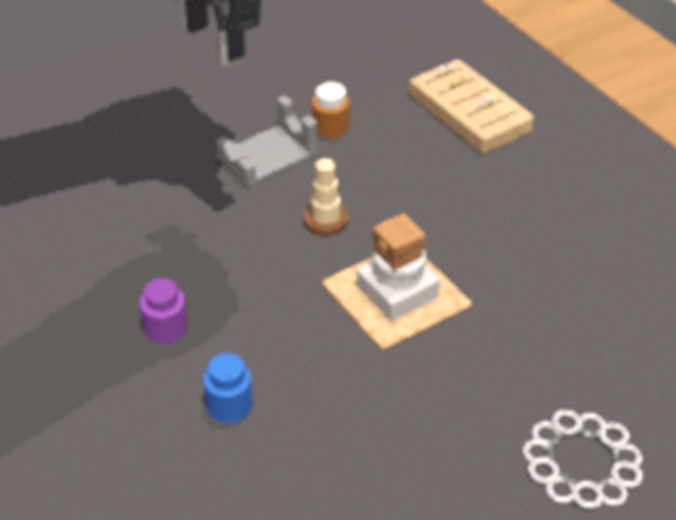

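View pics/top9c.png

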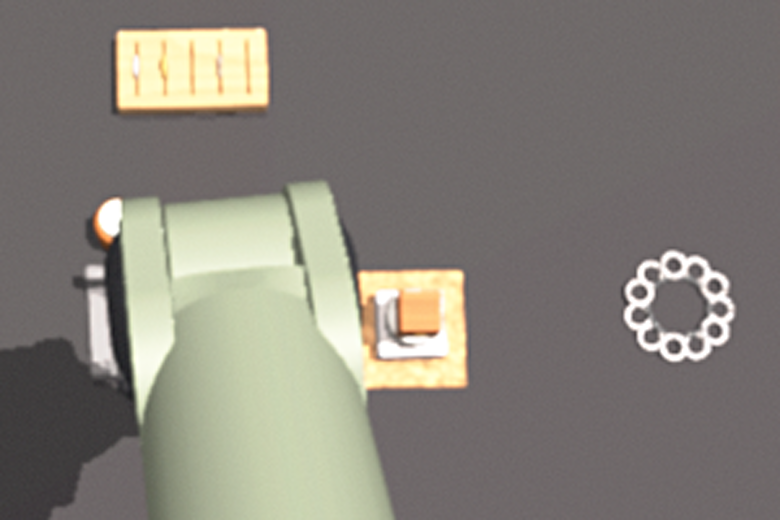

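```bash
python3 - <<'E'
from h import *
f=pickle.load(open("w17.pkl","rb"));T=f["T"];S=pickle.load(open("side9.pkl","rb"))
P=lambda p,z:plane(f,p,z,T).round(4)
sc=lambda p:np.array((200,180))+np.array(p)/2.6
print("gauge top",P((268,315),.074),"foot",P((278,281),.008))
for n,w,s in(("gauge",(268,315),(325,166)),("boxtop",(122,312),(399,234)),("jarcap",(396,382),(331,94))):
    x,e=tri([ray(f,w,T),ray(S,sc(s))]);print(n,x.round(4),np.round(e,4))
q=[(108,230),(209,234),(213,322),(113,320)];print("mat",np.mean([P(p,.004) for p in q],0))
from workcell import bot
s=bot.observe();print(s["clock"],np.abs(s["qd"]).max())
E
```

```text
gauge top [ 0.5625 -0.0548  0.074 ] foot [ 0.5597 -0.0547  0.008 ]
gauge [ 0.5641 -0.0552  0.0703] [0.0004 0.0004]
boxtop [ 0.5672 -0.1771  0.0767] [0.0001 0.0001]
jarcap [0.6467 0.0715 0.0421] [0.0008 0.0008]
mat [ 0.56705  -0.175575  0.004   ]
28.15 0.0054578737026452105
```

All the parts are in place, upright and clear of the gripper. Handing in.

```bash
python3 -c "
from workcell import bot
print(bot.job_done())"
```

```text
the job is handed in; nothing more can be done
None
```

The bench is set up and handed in at about 28 s on the robot's clock. `job_done()` reports no verdict, so the results below are my own checks.

| Item | Last measured position | Limit |
|---|---|---|
| Block on the mat | about 2 mm from the mat's middle | 15 mm |
| Tin on the block | about 2 mm from the block's middle | 12 mm |
| Ring box on the tin | about 2 mm from the tin's middle | 10 mm |
| Gauge | (0.563, -0.055), within 2 mm of the midpoint between mat and rest | under 140 mm from each, 25 mm off the mat's y axis |
| Amber jar | 83 mm behind the rest's middle, on its centre line (about an 18 mm gap) | 62–110 mm, 18 mm off the centre line |

- **Upright and released:** The last pictures show every part standing upright with the gripper well away. At each release I lowered the part until the force sensor felt contact, then opened the fingers.
- **Bystanders:** I did not go near the ring sizers, the pot or the ring tray, nor the blue and purple look-alike jars. The sizers and tray look undisturbed in the last pictures. The pot is outside the crops I viewed, so I did not check it at the end.
- **Disagreements:**
  - The fixed cameras and the wrist camera differed by up to about 5 mm in y. I trusted the wrist camera, because where the gripper closed on the ring box matched it.
  - A last rough triangulation, from the wrist and side views with hand-picked pixels, put the tops 4–8 mm low (jar cap 42 mm, box top 77 mm). I put this down to that mismatch and to picking error, because the release heights fitted the expected ones.

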